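Swing the forked lid shut on the yerba box

TASK

Close the brown wooden yerba box. Pick up the flat forked lid from the counter, lay it flat on the box's deck with its fork fully around the headed pivot pin and its plain end pointing out over the open side, roughly square to the fence, and let go of it there. Then push the side of its plain end so that it swings round on the pin and under the steel keeper until it lies flat along the fence, fork still on the pin; leave it there, without disturbing the gourd, the jar and the small round lid on the tray.

Things in the scene. Friction and masses are not known exactly. Their poses are not given: they have to be found in the camera images.
- caddy: yerba box, fixed: brown wooden block 200 (x) x 230 (y) x 45 mm high, origin under its centre, z up; its flat top is the deck. An open well in the deck, 36 x 100 mm, 32 mm deep, centred at x 45, y 0, is smaller than the lid. Pin, fence and keeper stand on the deck; the rest of it, towards -x (the open side), is bare
- caddy_fence (a point): wooden rail on the deck, 24 mm high, 130 mm long in the box's y; its flat face looks to the box's -x. This point: foot of the middle of that face, at box x 76, y -35. Axes as the box's
- caddy_keeper (a point): steel strip 30 mm wide (y) and 4 mm thick that sticks out from above the fence towards the box's -x, 26 mm past the fence face; underside 24 mm above the deck. This point: middle of its free end, on the underside, at box x 50, y -70. Axes as the box's
- caddy_pin (a point): steel pivot pin at box x 45, y 85: upright shank 10 mm thick, head 20 mm across, its underside 22 mm and top 26 mm above the deck. This point: foot of the pin on its axis, at deck height (45 mm above the counter). Axes as the box's
- caddy_home (a point): where lid_tip comes to lie when the lid is shut: 165 mm from caddy_pin towards the box's -y, at deck height, under or just past the keeper; axes as the box's
- lid: flat light wooden lid, loose, about 110 g, 180 (x) x 60 (y) x 14 mm thick, both faces alike, lying on the counter; origin at the middle of its underside, z up. The -x end is a fork, the +x end plain. Open: its x axis points along the box's -x. Shut: along the box's -y, side against the fence. Open to shut is a quarter turn anticlockwise from above, pushed on its -y side
- lid_notch (a point): point in the fork's slot, at underside level, where the pin's axis lies when the fork is fully on: x -75 in the lid's frame. The slot is on the centre line, 15 mm wide, 20 mm deep, open at the -x end, between two round-ended prongs; its flat bottom is at x -70
- lid_tip (a point): middle of the lower edge of the lid's plain end: x 90 in the lid's frame
- tray: beige plastic tray, fixed, 260 (x) x 160 (y) x 16 mm with a 4 mm rim, origin under its centre; to one side of the box, the lid to the other
- gourd: white ceramic mate gourd on the tray, 80 mm across, 90 mm high, loose; origin at the centre of its underside
- jar: amber glass jar on the tray, 64 mm across, about 100 mm high, loose; origin at the centre of its underside
- round_lid: small round wooden lid with a knob, on the tray, 52 mm across, 23 mm high, loose; origin at the centre of its underside
Not all that is in view belongs to the job. Several things look just like the lid: the one meant starts nearest to the robot's base.

How it is judged:
By the outcome, as a careful person would: the job done as asked, in the order asked, and still so for the second after the job is handed in, with the robot touching nothing.
It also fails if it takes over 61 s, if anything falls off the work surface, if the arm or the gripper's body presses on something with over 40 N, if the wrist force passes 120 N, or if a joint passes its speed limit or range.

ROBOT

A 6-joint arm with a two-finger parallel gripper is mounted at the origin on the work surface. World frame = base frame: x ahead of the robot, y to its left, z up, the work surface at z = 0. Lengths are in m, angles in degrees, forces in N, time in s.
With the tool pointing down it reaches from about 0.375 to 0.9 m from the base axis. Payload 3.1 kg.
Tool frame: the origin (TCP) lies midway between the tips of the shut fingers; the grasp point (between the pads) lies bot.hold_point_z behind it (bot.hold_point_z is the distance from the TCP to the grasp point, in m); z points along the fingers, y is the direction in which the jaws open and shut (so a half turn about z gives the same grasp; the last joint's range is limited). The gripper opens to 87 mm and grips with 3 to 60 N. Pads are 19 mm wide; open, the fingers measure 117 mm over their backs; the gripper's body (75 mm by 190 mm) begins 51 mm behind the grasp point.
Start: joints at [-81.79, 30.224, 82.088, -0, 67.689, -10.227], TCP at [0.198, -0.593, 0.223] pointing down, gripper open.
Joint ranges: [-176.69, 176.69], [-43.24, 126.21], [12.49, 139.97], [-82, 262], [0, 151.66], [-163.58, 163.58]. Speed limits (degrees/s): [159.86, 159.86, 180, 180, 180, 180].

INTERFACE

Orientations are given as a 3x3 rotation matrix whose columns are the frame's x, y, z axes.
In Python, from rig import bot, vision, order gives the robot as it stands. The module is installed in compiled form; this text tells all that it offers.
- The arm moves only by the tool move_arm, never from a script. Its argument "moves" is a list of rows, each an object of numbers: "hand": the finger opening in mm, from 0 to 87; "x", "y", "z": the shift along the tool's x, y, z in units of 25 mm (1.0 is 25 mm); "wx", "wy", "wz": the turn, a rotation vector about the tool's x, y, z in degrees. In form: [{"hand": .., "x": .., "y": .., "z": .., "wx": .., "wy": .., "wz": ..}, ...]. A call has 1 to 20 rows; each row shifts and turns the commanded pose from where the row before left it, along the tool's axes as they then stand; what a row does not reach is not made up. A row lasts 1/10 s, in which the tool goes at most 50 mm and 8.59 degrees, less where a joint would pass 70% of its speed; a pose out of reach is approached as far as the arm can. A call is refused whole if a number of a shift passes 1 or a number of a turn 8.59, either way. A call with a gripper value outside its range is refused whole. The fingers move at their own pace and stop on an object; the grip force is fixed at half the most. Time passes only in rows, so rows that do not move let the fingers close. It gives the time, the measured TCP pose, the force and the opening at its end, in the units of the state.
- bot.read_state(): the state, without advancing time (a new reading comes with each control period).
- vision.capture(name): name is "scene" or "side" or "wrist"; returns a dict with "image" (420x560x3 uint8, red, green, blue), "z_map" (420x560 float32, m along the optical axis (not along the pixel's ray), 0 where there is no reading), "fx", "fy", "cx", "cy" (pixels), "pose" (4x4, takes a point from camera to world coordinates); the wrist camera has in their place "hand_eye" (4x4, takes a point from camera to tool coordinates, whose origin is the TCP and whose axes are the flange's). Camera axes: x right, y down, z forward; pixel columns grow to the right and rows downward; lengths in m; the calibration is good to about 2 mm. A picture is of the moment at which its call begins: read the wrist's pose just before it.
- order.hand_in(): hands the job in, once; it reports no verdict.
The state is a dict: "time_s": time; "joint_positions": joint angles; "qvel": joint speeds; "tau": joint torques, N m; "position": TCP position; "tcp_rot": TCP orientation; "force": force on the tool from outside, world axes, zero at the start; "moment": the same for the moment, N m; "opening": opening from 0.0 (shut) to 1.0 (fully open).
Only numpy, scipy, OpenCV 4.12 (cv2) and the standard library are available. Lean on these libraries where they do the work, as an engineer would, in place of code of your own. Each camera call takes 0.05 s, during which the arm holds its last target.

## Working session

There is one attempt and no reset: what is moved stays moved. The work goes in short steps, Python scripts to look and compute and a tool call to move; the robot and the scene stay as the last step left them, time stands still between calls to the robot, and variables do not carry over. Pictures are saved under pics/ and viewed, and the job is handed in when it is done.

Besides the shell and the picture viewer there is one more tool, called after "Call:" by a JSON object that holds its "api" and its "payload". move_arm: Moves the arm, as the interface text tells. Its arguments: {"type":"object","properties":{"moves":{"type":"array"}},"required":["moves"]}

```bash
mkdir -p pics; cat > h.py <<'E'
import numpy as np, cv2
from rig import bot, vision, order
def cap(n):
    s=bot.read_state(); c=vision.capture(n)
    if 'pose' in c: T=c['pose']
    else:
        W=np.eye(4);W[:3,:3]=s['tcp_rot'];W[:3,3]=s['position'];T=W@c['hand_eye']
    c['T']=np.array(T)
    z=c['z_map'];v,u=np.mgrid[:420,:560]
    P=np.stack([(u-c['cx'])/c['fx']*z,(v-c['cy'])/c['fy']*z,z,np.ones_like(z)],-1)
    c['W']=(P@c['T'].T)[...,:3]; c['W'][z==0]=np.nan
    return c
def save(c,f): cv2.imwrite('pics/'+f,c['image'][...,::-1])
def proj(c,p):
    q=np.linalg.inv(c['T'])@np.append(p,1); return c['fx']*q[0]/q[2]+c['cx'],c['fy']*q[1]/q[2]+c['cy']
E
python3 - <<'E'
from h import *
print(bot.read_state(), bot.hold_point_z)
for n in ['scene','side','wrist']:
    c=cap(n); save(c,n+'0.png'); np.savez('pics/'+n+'0.npz',**c); print(n,c['T'].round(3).tolist())
E
```

```text
{'time_s': 0.0, 'joint_positions': array([-8.17904185e+01,  3.02771277e+01,  8.21545400e+01,  8.53816851e-06,
        6.76870867e+01, -1.02283888e+01]), 'qvel': array([-0.12047301,  0.01508881,  0.03618767, -0.03981943, -0.03959055,
        0.00762506]), 'tau': array([-1.14400034e-03, -4.40048003e+01, -1.76591778e+01,  6.32610591e-02,
        5.82670933e-02, -1.43110492e-04]), 'position': array([ 0.19758834, -0.59220431,  0.22160157]), 'tcp_rot': array([[ 9.48666693e-01,  3.16277437e-01, -2.95827130e-04],
       [ 3.16277361e-01, -9.48664547e-01,  2.05143451e-03],
       [ 3.68181739e-04, -2.03969101e-03, -9.99997852e-01]]), 'force': array([-0.68948601,  0.02384075,  0.15681388]), 'moment': array([ 0.08458753,  0.04522554, -0.01734903]), 'opening': 1.000927605246373} 0.0187
scene [[0.881, 0.381, -0.28, 0.881], [0.472, -0.69, 0.549, -0.598], [0.016, -0.616, -0.788, 1.149], [0.0, 0.0, 0.0, 1.0]]
side [[0.794, -0.385, 0.47, -0.353], [-0.607, -0.496, 0.62, -1.038], [-0.006, -0.778, -0.628, 1.265], [0.0, 0.0, 0.0, 1.0]]
wrist [[0.317, -0.909, -0.271, 0.271], [-0.948, -0.304, -0.088, -0.568], [-0.002, 0.285, -0.959, 0.384], [0.0, 0.0, 0.0, 1.0]]
```

View pics/scene0.png

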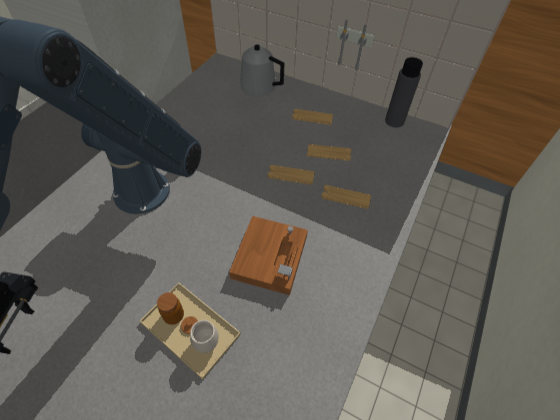

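View pics/side0.png

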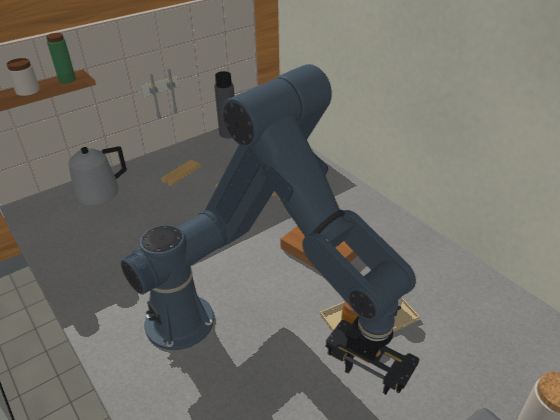

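View pics/wrist0.png

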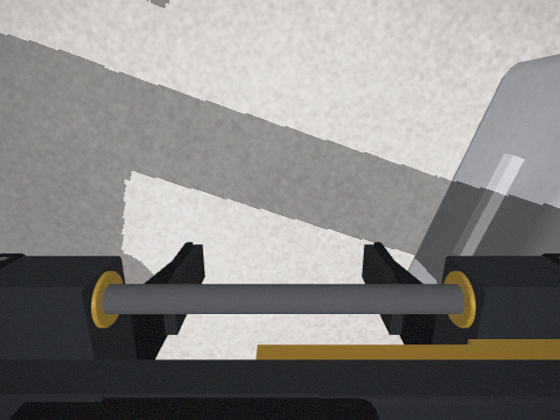

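The scene view shows four lid-like boards at about (313,117), (329,153), (291,175) and (347,197). The box is at (270,255), with its pin near (290,230) and keeper near (285,269). The tray is at (190,330). Next I'll measure the boards and take an enlarged crop.

```bash
python3 - <<'E'
import numpy as np,cv2
d=np.load('pics/scene0.npz');im=d['image'];W=d['W']
hsv=cv2.cvtColor(im,cv2.COLOR_RGB2HSV)
m=((hsv[...,1]>90)&(hsv[...,0]>8)&(hsv[...,0]<28)&(W[...,2]>0.006)&(W[...,2]<0.03)).astype(np.uint8)
m[:90]=0;m[210:]=0
n,l,s,ce=cv2.connectedComponentsWithStats(m)
for i in range(1,n):
    if s[i,4]<100: continue
    p=W[l==i]; r=cv2.minAreaRect((p[:,:2]*1000).astype(np.float32))
    print(ce[i].round(),s[i,4],'rect',np.round(r[0]),np.round(r[1]),round(r[2],1),'z',np.median(p[:,2]).round(4),'dist',np.hypot(*r[0]).round())
a=cv2.resize(im[90:215,255:385,::-1],None,fx=6,fy=4.6*6/4.6,interpolation=cv2.INTER_CUBIC)[:600*2]
a=cv2.resize(im[100:215,255:385,::-1],(650,575),interpolation=cv2.INTER_CUBIC);cv2.imwrite('pics/c1.png',a)
a=cv2.resize(im[210:300,220:320,::-1],(660,594),interpolation=cv2.INTER_CUBIC);cv2.imwrite('pics/c2.png',a)
E
```

```text
[313. 116.] 367 rect [390. 708.] [179.  73.] 18.1 z 0.014 dist 808.0
[329. 151.] 465 rect [546. 536.] [177.  65.] 20.5 z 0.0144 dist 765.0
[291. 174.] 533 rect [464. 350.] [178.  65.] 16.5 z 0.0143 dist 581.0
[346. 196.] 615 rect [697. 348.] [178.  64.] 12.7 z 0.0149 dist 779.0
```

View pics/c1.png

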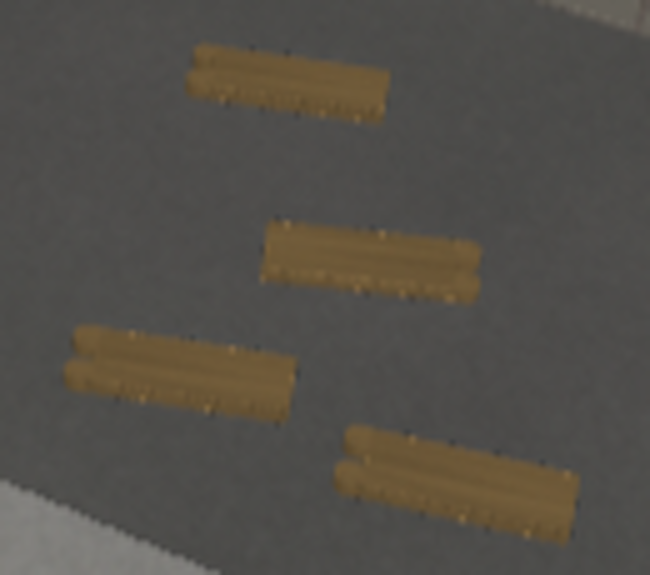

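View pics/c2.png

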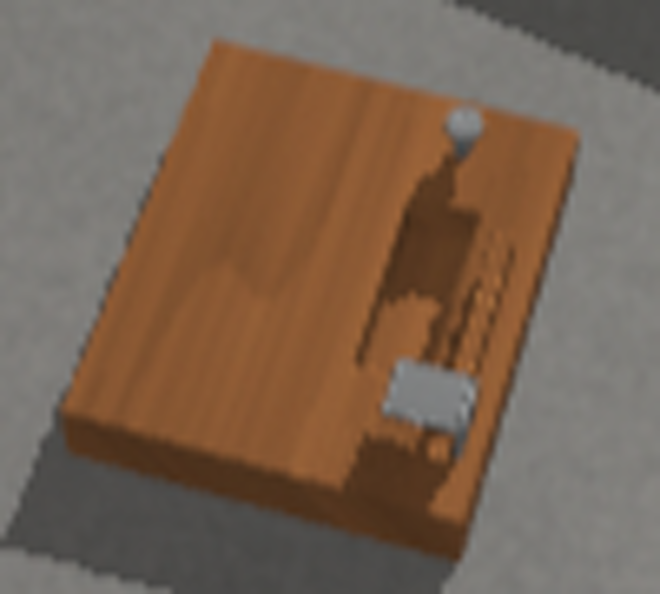

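The four candidates, with distances from the base:
- (291,175): 0.58 m
- (329,153): 0.77 m
- (347,197): 0.78 m
- (313,117): 0.81 m

The one at (291,175) is nearest the base. The crop shows it with its fork at the left (low-x) end, so it's the lid I want. Next is the box pose.

```bash
python3 - <<'E'
import numpy as np,cv2
d=np.load('pics/scene0.npz');im=d['image'];W=d['W']
m=(abs(W[...,2]-0.045)<0.008).astype(np.uint8); m[:205]=0;m[305:]=0;m[:,:220]=0;m[:,320:]=0
n,l,s,ce=cv2.connectedComponentsWithStats(m); i=1+np.argmax(s[1:,4])
p=W[l==i]; r=cv2.minAreaRect((p[:,:2]*1000).astype(np.float32)); print(r,np.median(p[:,2]))
print(cv2.boxPoints(r).round())
q=(W[...,2]>0.062)&(W[...,2]<0.085); q[:205]=0;q[305:]=0;q[:,:220]=0;q[:,320:]=0
for v,u in zip(*np.nonzero(q)): print(u,v,(W[v,u]*1000).round(),end=';')
E
```

```text
((566.780517578125, -13.619033813476562), (201.1246795654297, 235.16317749023438), 11.85142993927002) 0.045983971138507496
[[ 444.   81.]
 [ 493. -149.]
 [ 689. -108.]
 [ 641.  122.]]
288 226 [584.  83.  70.];289 226 [588.  84.  72.];290 226 [590.  88.  68.];291 226 [594.  86.  73.];288 227 [587.  78.  72.];289 227 [590.  78.  75.];290 227 [592.  84.  69.];291 227 [597.  80.  77.];292 227 [598.  86.  70.];288 228 [588.  75.  72.];289 228 [592.  74.  76.];290 228 [595.  77.  74.];291 228 [596.  83.  67.];292 228 [600.  82.  71.];288 229 [589.  73.  69.];289 229 [594.  72.  73.];290 229 [596.  75.  71.];291 229 [599.  76.  72.];292 229 [602.  77.  73.];289 230 [594.  71.  69.];290 230 [597.  74.  68.];291 230 [601.  72.  73.];295 244 [636.  31.  70.];295 245 [638.  28.  69.];296 245 [641.  29.  71.];297 245 [644.  30.  71.];295 246 [639.  27.  66.];296 246 [643.  25.  71.];297 246 [645.  28.  70.];294 247 [639.  19.  70.];295 247 [642.  19.  73.];296 247 [645.  22.  71.];297 247 [646.  28.  63.];294 248 [641.  14.  74.];295 248 [643.  18.  70.];296 248 [646.  19.  70.];294 249 [642.  1
[... 4234 characters left out ...]
290 273 [670. -71.  72.];286 274 [661. -82.  76.];287 274 [664. -80.  76.];288 274 [666. -77.  72.];289 274 [669. -76.  73.];290 274 [672. -75.  74.];286 275 [662. -82.  70.];287 275 [664. -80.  68.];288 275 [667. -79.  70.];289 275 [670. -78.  72.];285 276 [660. -85.  67.];286 276 [664. -86.  72.];287 276 [666. -84.  72.];288 276 [669. -82.  69.];289 276 [670. -78.  64.];285 277 [662. -89.  70.];286 277 [665. -88.  69.];287 277 [668. -87.  71.];288 277 [670. -84.  67.];285 278 [663. -92.  68.];286 278 [667. -92.  71.];287 278 [669. -89.  70.];285 279 [665. -96.  70.];286 279 [668. -95.  71.];287 279 [671. -92.  69.];284 280 [663. -97.  63.];286 280 [668. -95.  65.];287 280 [671. -93.  64.];
```

```bash
cat >> h.py <<'E'
def Rz(yaw):
    a=np.radians(yaw);return np.array([[np.cos(a),np.sin(a),0],[np.sin(a),-np.cos(a),0],[0,0,-1.]])
def to(p,yaw,R=None,pos=None):
    from scipy.spatial.transform import Rotation as Ro
    s=bot.read_state(); R=s['tcp_rot'] if R is None else R; pos=s['position'] if pos is None else pos
    d=R.T@(np.array(p)-pos)/0.025; w=Ro.from_matrix(R.T@Rz(yaw)).as_rotvec(degrees=True)
    print('units',d.round(3),'rot',w.round(2),'| yaw',np.degrees(np.arctan2(R[1,0],R[0,0])).round(2),'t',round(s['time_s'],2)); return d,w
E
python3 - <<'E'
from h import *
d=np.load('pics/scene0.npz');W=d['W']
for u,v in [(170,300),(203,325),(190,323),(140,325),(237,335),(190,288),(203,373)]: print(u,v,(W[v,u]*1000).round())
to([.464,-.40,.23],18.4); to([.464,.35,.12],18.4,pos=np.array([.464,-.4,.23]))
E
```

```text
170 300 [ 415. -326.  103.]
203 325 [ 519. -327.   45.]
190 323 [ 477. -336.   28.]
140 325 [ 342. -406.    4.]
237 335 [ 615. -298.   19.]
190 288 [ 400. -236.   -0.]
203 373 [ 584. -429.    3.]
units [12.543 -3.929 -0.318] rot [-0.1  -0.02  0.04] | yaw 18.44 t 0.15
units [  9.488 -28.452   4.45 ] rot [-0.1  -0.02  0.04] | yaw 18.44 t 0.15
```

Call:
{"api": "move_arm", "payload": {"moves": [{"hand": 87, "x": 0.96, "y": -0.3, "z": -0.05}, {"hand": 87, "x": 0.96, "y": -0.3, "z": -0.05}, {"hand": 87, "x": 0.96, "y": -0.3, "z": -0.05}, {"hand": 87, "x": 0.96, "y": -0.3, "z": -0.05}, {"hand": 87, "x": 0.96, "y": -0.3, "z": -0.05}, {"hand": 87, "x": 0.96, "y": -0.3, "z": -0.05}, {"hand": 87, "x": 0.96, "y": -0.3, "z": -0.05}, {"hand": 87, "x": 0.96, "y": -0.3, "z": -0.05}, {"hand": 87, "x": 0.96, "y": -0.3, "z": -0.05}, {"hand": 87, "x": 0.96, "y": -0.3, "z": -0.05}, {"hand": 87, "x": 0.96, "y": -0.3, "z": -0.05}, {"hand": 87, "x": 0.96, "y": -0.3, "z": -0.05}, {"hand": 87, "x": 0.96, "y": -0.3, "z": -0.05}]}}

```text
schema error: expected keys hand, x, y, z, wx, wy, wz
```

Call:
{"api": "move_arm", "payload": {"moves": [{"hand": 87, "x": 0.31, "y": -0.95}, {"hand": 87, "x": 0.31, "y": -0.95}, {"hand": 87, "x": 0.31, "y": -0.95}, {"hand": 87, "x": 0.31, "y": -0.95}, {"hand": 87, "x": 0.31, "y": -0.95}, {"hand": 87, "x": 0.31, "y": -0.95}, {"hand": 87, "x": 0.31, "y": -0.95}, {"hand": 87, "x": 0.31, "y": -0.95}, {"hand": 87, "x": 0.31, "y": -0.95}, {"hand": 87, "x": 0.31, "y": -0.95}, {"hand": 87, "x": 0.31, "y": -0.95}, {"hand": 87, "x": 0.31, "y": -0.95}, {"hand": 87, "x": 0.31, "y": -0.95}, {"hand": 87, "x": 0.31, "y": -0.95}, {"hand": 87, "x": 0.31, "y": -0.95}, {"hand": 87, "x": 0.31, "y": -0.95}, {"hand": 87, "x": 0.31, "y": -0.95}, {"hand": 87, "x": 0.31, "y": -0.95}, {"hand": 87, "x": 0.31, "y": -0.95}, {"hand": 87, "x": 0.31, "y": -0.95}]}}

```text
schema error: expected keys hand, x, y, z, wx, wy, wz
```

```bash
python3 - <<'E'
from h import *
s=bot.read_state();print(s['position'],s['force'],s['joint_positions'])
to([.43,.336,.16],16.5)
c=cap('wrist');save(c,'w1.png')
E
```

```text
[ 0.19759657 -0.59234067  0.22180303] [ 0.09768375 -0.60680596  0.14728706] [-8.17905052e+01  3.02660692e+01  8.21396151e+01 -2.10054743e-03
  6.76908609e+01 -1.02291212e+01]
units [ 20.564 -32.283   2.531] rot [-0.1  -0.01  1.94] | yaw 18.44 t 0.15
```

View pics/w1.png

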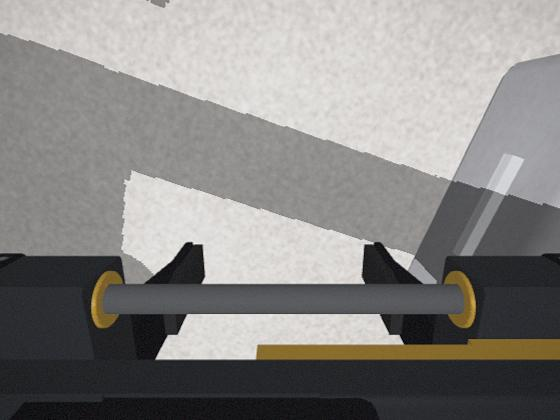

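All keys are needed in every row.

Call:
{"api": "move_arm", "payload": {"moves": [{"hand": 87, "x": 0.96, "y": -0.3, "z": -0.05, "wx": 0, "wy": 0, "wz": 0}, {"hand": 87, "x": 0.96, "y": -0.3, "z": -0.05, "wx": 0, "wy": 0, "wz": 0}, {"hand": 87, "x": 0.96, "y": -0.3, "z": -0.05, "wx": 0, "wy": 0, "wz": 0}, {"hand": 87, "x": 0.96, "y": -0.3, "z": -0.05, "wx": 0, "wy": 0, "wz": 0}, {"hand": 87, "x": 0.96, "y": -0.3, "z": -0.05, "wx": 0, "wy": 0, "wz": 0}, {"hand": 87, "x": 0.96, "y": -0.3, "z": -0.05, "wx": 0, "wy": 0, "wz": 0}, {"hand": 87, "x": 0.96, "y": -0.3, "z": -0.05, "wx": 0, "wy": 0, "wz": 0}, {"hand": 87, "x": 0.96, "y": -0.3, "z": -0.05, "wx": 0, "wy": 0, "wz": 0}, {"hand": 87, "x": 0.96, "y": -0.3, "z": -0.05, "wx": 0, "wy": 0, "wz": 0}, {"hand": 87, "x": 0.96, "y": -0.3, "z": -0.05, "wx": 0, "wy": 0, "wz": 0}, {"hand": 87, "x": 0.96, "y": -0.3, "z": -0.05, "wx": 0, "wy": 0, "wz": 0}, {"hand": 87, "x": 0.96, "y": -0.3, "z": -0.05, "wx": 0, "wy": 0, "wz": 0}, {"hand": 87, "x": 0.96, "y": -0.3, "z": -0.05, "wx": 0, "wy": 0, "wz": 0}]}}

```text
time_s: 1.5
position: [0.4635, -0.4009, 0.2386]
tcp_rot: [[0.949, 0.316, -0.0], [0.316, -0.949, 0.0], [-0.0, -0.0, -1.0]]
force: [0.2, -0.8, 0.5]
opening: 0.997
```

Call:
{"api": "move_arm", "payload": {"moves": [{"hand": 87, "x": 0.31, "y": -0.95, "z": 0, "wx": 0, "wy": 0, "wz": 0}, {"hand": 87, "x": 0.31, "y": -0.95, "z": 0, "wx": 0, "wy": 0, "wz": 0}, {"hand": 87, "x": 0.31, "y": -0.95, "z": 0, "wx": 0, "wy": 0, "wz": 0}, {"hand": 87, "x": 0.31, "y": -0.95, "z": 0, "wx": 0, "wy": 0, "wz": 0}, {"hand": 87, "x": 0.31, "y": -0.95, "z": 0, "wx": 0, "wy": 0, "wz": 0}, {"hand": 87, "x": 0.31, "y": -0.95, "z": 0, "wx": 0, "wy": 0, "wz": 0}, {"hand": 87, "x": 0.31, "y": -0.95, "z": 0, "wx": 0, "wy": 0, "wz": 0}, {"hand": 87, "x": 0.31, "y": -0.95, "z": 0, "wx": 0, "wy": 0, "wz": 0}, {"hand": 87, "x": 0.31, "y": -0.95, "z": 0, "wx": 0, "wy": 0, "wz": 0}, {"hand": 87, "x": 0.31, "y": -0.95, "z": 0, "wx": 0, "wy": 0, "wz": 0}, {"hand": 87, "x": 0.31, "y": -0.95, "z": 0, "wx": 0, "wy": 0, "wz": 0}, {"hand": 87, "x": 0.31, "y": -0.95, "z": 0, "wx": 0, "wy": 0, "wz": 0}, {"hand": 87, "x": 0.31, "y": -0.95, "z": 0, "wx": 0, "wy": 0, "wz": 0}, {"hand": 87, "x": 0.31, "y": -0.95, "z": 0, "wx": 0, "wy": 0, "wz": 0}, {"hand": 87, "x": 0.31, "y": -0.95, "z": 0, "wx": 0, "wy": 0, "wz": 0}, {"hand": 87, "x": 0.31, "y": -0.95, "z": 0, "wx": 0, "wy": 0, "wz": 0}, {"hand": 87, "x": 0.31, "y": -0.95, "z": 0, "wx": 0, "wy": 0, "wz": 0}, {"hand": 87, "x": 0.31, "y": -0.95, "z": 0, "wx": 0, "wy": 0, "wz": 0}, {"hand": 87, "x": 0.31, "y": -0.95, "z": 0, "wx": 0, "wy": 0, "wz": 0}, {"hand": 87, "x": 0.31, "y": -0.95, "z": 0, "wx": 0, "wy": 0, "wz": 0}]}}

```text
time_s: 3.5
position: [0.4594, 0.0989, 0.2388]
tcp_rot: [[0.949, 0.316, -0.0], [0.316, -0.949, -0.0], [-0.0, -0.0, -1.0]]
force: [-0.4, -0.0, -0.3]
opening: 1.001
```

```bash
python3 - <<'E'
from h import *
s=bot.read_state();print(s['position'],s['force'],s['joint_positions'])
to([.43,.336,.16],16.5)
c=cap('wrist');save(c,'w1.png')
E
```

```text
[0.45944007 0.09892611 0.23877113] [-0.39610116 -0.03616221 -0.34641743] [-1.50946978e+00  1.70116988e+01  1.02498176e+02 -1.19970120e-03
  6.04970849e+01  7.00586127e+01]
units [ 1.882 -9.369  3.151] rot [-0.    0.01  1.93] | yaw 18.43 t 3.5
```

View pics/w1.png

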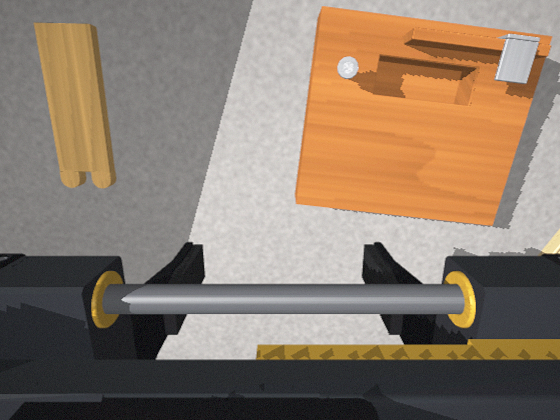

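The wrist view shows the box at (425,120), its pin head at (347,67), its keeper at (517,58), and one board at (75,105). I'll measure all of these in world coordinates.

```bash
cat >> h.py <<'E'
def rect(W,m,minA=300):
    n,l,s,ce=cv2.connectedComponentsWithStats(m.astype(np.uint8))
    for i in range(1,n):
        if s[i,4]<minA: continue
        p=W[l==i]; r=cv2.minAreaRect((p[:,:2]*1000).astype(np.float32))
        print('px',ce[i].round(),s[i,4],'c',np.round(r[0],1),np.round(r[1],1),round(r[2],2),'z',np.median(p[:,2]).round(4)); print(cv2.boxPoints(r).round(1).tolist())
E
python3 - <<'E'
from h import *
c=cap('wrist');W=c['W'];z=W[...,2]
k=np.zeros(z.shape,bool);k[:245]=1
for a,b in [(.008,.022),(.038,.052),(.064,.0685),(.0695,.08)]:
    print(a); rect(W,k&(z>a)&(z<b),80)
E
```

```text
0.008
px [ 78. 102.] 8754 c [457.8 349.7] [180.1  61.9] 17.43 z 0.014
[[362.6000061035156, 352.29998779296875], [381.20001220703125, 293.20001220703125], [553.0, 347.1000061035156], [534.5, 406.20001220703125]]
px [421.  82.] 2997 c [609.2  -7.2] [34.8 95.7] 11.93 z 0.013
[[582.2999877929688, 36.0], [602.0999755859375, -57.70000076293945], [636.2000122070312, -50.5], [616.4000244140625, 43.20000076293945]]
0.038
px [411. 126.] 35176 c [563.2 -13.7] [200.6 231.4] 11.88 z 0.045
[[441.29998779296875, 78.80000305175781], [488.8999938964844, -147.60000610351562], [685.2000122070312, -106.30000305175781], [637.5999755859375, 120.0999984741211]]
0.064
px [437.  40.] 165 c [640.6  10.9] [10.3 45.7] 11.73 z 0.0676
[[630.9000244140625, 32.20000076293945], [640.2000122070312, -12.600000381469727], [650.2999877929688, -10.5], [641.0, 34.29999923706055]]
px [486.  47.] 123 c [648.3 -33.2] [ 7.7 40.6] 13.18 z 0.0677
[[639.9000244140625, -14.300000190734863], [649.2000122070312, -53.900001525878906], [656.7000122070312, -52.099998474121094], [647.4000244140625, -12.600000381469727]]
0.0695
px [520.  59.] 1597 c [646.  -67.4] [40.3 35.9] 12.24 z 0.0729
[[622.5, -54.099998474121094], [630.0999755859375, -89.30000305175781], [669.5, -80.69999694824219], [661.9000244140625, -45.599998474121094]]
px [351.  68.] 356 c [589.4  79.2] [18.9 18.9] 89.49 z 0.0709
[[579.9000244140625, 69.80000305175781], [598.7999877929688, 69.5999984741211], [599.0, 88.5999984741211], [580.0999755859375, 88.69999694824219]]
```

```bash
python3 - <<'E'
from h import *
to([.460,.350,.09],17.2)
E
```

```text
units [ 3.227 -9.454  5.958] rot [-0.05  0.    1.43] | yaw 18.63 t 3.6
```

Call:
{"api": "move_arm", "payload": {"moves": [{"hand": 87, "x": 0.29, "y": -0.86, "z": 0.54, "wx": 0, "wy": 0, "wz": 0.1}, {"hand": 87, "x": 0.29, "y": -0.86, "z": 0.54, "wx": 0, "wy": 0, "wz": 0.1}, {"hand": 87, "x": 0.29, "y": -0.86, "z": 0.54, "wx": 0, "wy": 0, "wz": 0.1}, {"hand": 87, "x": 0.29, "y": -0.86, "z": 0.54, "wx": 0, "wy": 0, "wz": 0.1}, {"hand": 87, "x": 0.29, "y": -0.86, "z": 0.54, "wx": 0, "wy": 0, "wz": 0.1}, {"hand": 87, "x": 0.29, "y": -0.86, "z": 0.54, "wx": 0, "wy": 0, "wz": 0.1}, {"hand": 87, "x": 0.29, "y": -0.86, "z": 0.54, "wx": 0, "wy": 0, "wz": 0.1}, {"hand": 87, "x": 0.29, "y": -0.86, "z": 0.54, "wx": 0, "wy": 0, "wz": 0.1}, {"hand": 87, "x": 0.29, "y": -0.86, "z": 0.54, "wx": 0, "wy": 0, "wz": 0.1}, {"hand": 87, "x": 0.29, "y": -0.86, "z": 0.54, "wx": 0, "wy": 0, "wz": 0.1}, {"hand": 87, "x": 0.29, "y": -0.86, "z": 0.54, "wx": 0, "wy": 0, "wz": 0.1}, {"hand": 87, "x": 0, "y": 0, "z": 0, "wx": 0, "wy": 0, "wz": 0}]}}

```text
time_s: 4.8
position: [0.4624, 0.3485, 0.0885]
tcp_rot: [[0.954, 0.3, -0.002], [0.3, -0.954, -0.001], [-0.002, 0.0, -1.0]]
force: [-0.2, -0.1, 0.3]
opening: 1.001
```

```bash
python3 - <<'E'
from h import *
s=bot.read_state();print(s['position'],s['force'],s['joint_positions'])
to([.460,.350,.004],17.2)
c=cap('wrist');save(c,'w2.png')
c=cap('scene');save(c,'s2.png')
W=c['W'];z=W[...,2];hsv=cv2.cvtColor(c['image'],cv2.COLOR_RGB2HSV)
E
```

```text
[0.46239421 0.34852825 0.08854692] [-0.15101196 -0.13625885  0.25609857] [2.59518362e+01 3.72692632e+01 9.50603806e+01 8.25543340e-03
 4.77686695e+01 9.84819736e+01]
units [-0.068 -0.085  3.382] rot [0.01 0.1  0.26] | yaw 17.46 t 4.8
```

View pics/w2.png

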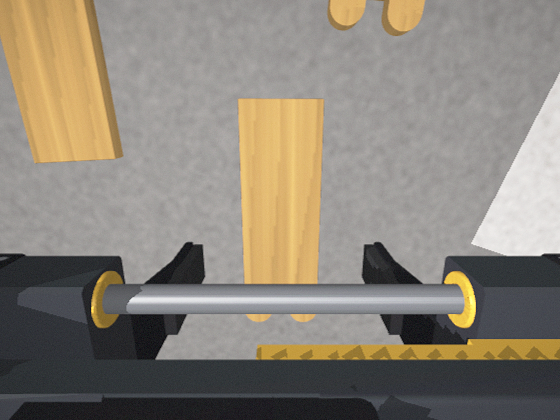

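View pics/s2.png

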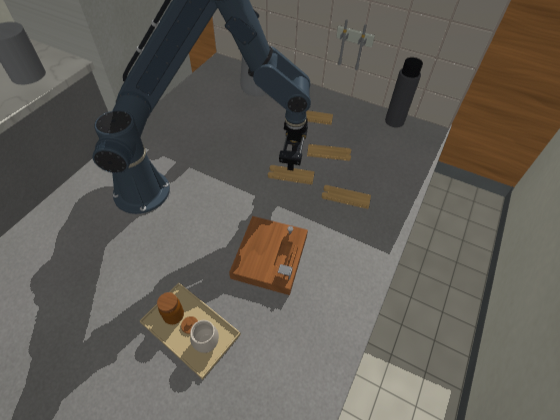

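The lid sits between the open fingers, with its plain end at row 98 and its fork tips near row 318. One quick measurement of the lid from here before I descend.

```bash
python3 - <<'E'
from h import *
c=cap('wrist');W=c['W'];z=W[...,2]
k=np.zeros(z.shape,bool);k[80:325,225:335]=1
hsv=cv2.cvtColor(c['image'],cv2.COLOR_RGB2HSV)
k&=(hsv[...,1]>80)&(z>.008)&(z<.022)
p=W[k]*1000; r=cv2.minAreaRect(p[:,:2].astype(np.float32)); print(r,np.median(p[:,2]))
s=bot.read_state();print((np.array([*r[0],0])/1000-s['position'])@s['tcp_rot']*1000)
E
```

```text
((457.8948974609375, 349.7018737792969), (179.72007751464844, 59.80556869506836), 17.294755935668945) 14.023033896371134
[-3.76567968 -4.56899451 90.36881837]
```

Call:
{"api": "move_arm", "payload": {"moves": [{"hand": 87, "x": -0.1, "y": -0.1, "z": 0.8, "wx": 0, "wy": 0, "wz": 0.1}, {"hand": 87, "x": 0, "y": 0, "z": 0.8, "wx": 0, "wy": 0, "wz": 0}, {"hand": 87, "x": 0, "y": 0, "z": 0.8, "wx": 0, "wy": 0, "wz": 0}, {"hand": 87, "x": 0, "y": 0, "z": 0.6, "wx": 0, "wy": 0, "wz": 0}, {"hand": 87, "x": 0, "y": 0, "z": 0.36, "wx": 0, "wy": 0, "wz": 0}, {"hand": 87, "x": 0, "y": 0, "z": 0, "wx": 0, "wy": 0, "wz": 0}, {"hand": 50, "x": 0, "y": 0, "z": 0, "wx": 0, "wy": 0, "wz": 0}, {"hand": 50, "x": 0, "y": 0, "z": 0, "wx": 0, "wy": 0, "wz": 0}, {"hand": 50, "x": 0, "y": 0, "z": 0, "wx": 0, "wy": 0, "wz": 0}, {"hand": 50, "x": 0, "y": 0, "z": 0, "wx": 0, "wy": 0, "wz": 0}, {"hand": 50, "x": 0, "y": 0, "z": 0, "wx": 0, "wy": 0, "wz": 0}, {"hand": 50, "x": 0, "y": 0, "z": 0, "wx": 0, "wy": 0, "wz": 0}]}}

```text
time_s: 6.15
position: [0.4598, 0.3493, 0.0068]
tcp_rot: [[0.955, 0.296, 0.001], [0.296, -0.955, 0.0], [0.001, -0.0, -1.0]]
force: [-0.0, 0.2, 3.7]
opening: 0.679
```

```bash
python3 - <<'E'
from h import *
s=bot.read_state();print(s['position'],s['force'],s['opening']*87)
c=cap('wrist');save(c,'w3.png')
E
```

```text
[0.45980652 0.34934924 0.00681234] [-0.02817442  0.21780853  3.71930565] 59.1135452757006
```

View pics/w3.png

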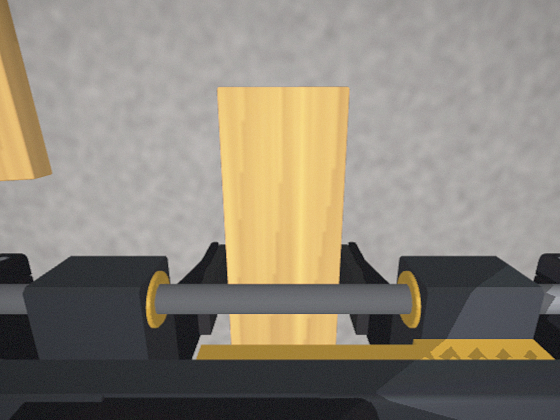

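Call:
{"api": "move_arm", "payload": {"moves": [{"hand": 50, "x": 0, "y": 0, "z": -0.3, "wx": 0, "wy": 0, "wz": 0}, {"hand": 50, "x": 0, "y": 0, "z": -0.8, "wx": 0, "wy": 0, "wz": 0}, {"hand": 50, "x": 0, "y": 0, "z": -0.9, "wx": 0, "wy": 0, "wz": 0}, {"hand": 50, "x": 0, "y": 0, "z": -0.9, "wx": 0, "wy": 0, "wz": 0}, {"hand": 50, "x": 0, "y": 0, "z": -0.9, "wx": 0, "wy": 0, "wz": 0}, {"hand": 50, "x": 0, "y": 0, "z": -0.9, "wx": 0, "wy": 0, "wz": 0}, {"hand": 50, "x": 0, "y": 0, "z": -0.3, "wx": 0, "wy": 0, "wz": 0}]}}

```text
time_s: 6.9
position: [0.4606, 0.3497, 0.1336]
tcp_rot: [[0.955, 0.296, 0.004], [0.296, -0.955, 0.002], [0.004, -0.001, -1.0]]
force: [0.7, -0.2, -0.8]
opening: 0.68
```

Call:
{"api": "move_arm", "payload": {"moves": [{"hand": 50, "x": 0, "y": 0, "z": 0, "wx": 0, "wy": 0, "wz": -4}, {"hand": 50, "x": 0, "y": 0, "z": 0, "wx": 0, "wy": 0, "wz": -8.5}, {"hand": 50, "x": 0, "y": 0, "z": 0, "wx": 0, "wy": 0, "wz": -8.5}, {"hand": 50, "x": 0, "y": 0, "z": 0, "wx": 0, "wy": 0, "wz": -8.5}, {"hand": 50, "x": 0, "y": 0, "z": 0, "wx": 0, "wy": 0, "wz": -8.5}, {"hand": 50, "x": 0, "y": 0, "z": 0, "wx": 0, "wy": 0, "wz": -8.5}, {"hand": 50, "x": 0, "y": 0, "z": 0, "wx": 0, "wy": 0, "wz": -8.5}, {"hand": 50, "x": 0, "y": 0, "z": 0, "wx": 0, "wy": 0, "wz": -8.5}, {"hand": 50, "x": 0, "y": 0, "z": 0, "wx": 0, "wy": 0, "wz": -8.5}, {"hand": 50, "x": 0, "y": 0, "z": 0, "wx": 0, "wy": 0, "wz": -8.5}, {"hand": 50, "x": 0, "y": 0, "z": 0, "wx": 0, "wy": 0, "wz": -8.5}, {"hand": 50, "x": 0, "y": 0, "z": 0, "wx": 0, "wy": 0, "wz": -8.5}, {"hand": 50, "x": 0, "y": 0, "z": 0, "wx": 0, "wy": 0, "wz": -8.5}, {"hand": 50, "x": 0, "y": 0, "z": 0, "wx": 0, "wy": 0, "wz": -8.5}, {"hand": 50, "x": 0, "y": 0, "z": 0, "wx": 0, "wy": 0, "wz": -8.5}, {"hand": 50, "x": 0, "y": 0, "z": 0, "wx": 0, "wy": 0, "wz": -8.5}, {"hand": 50, "x": 0, "y": 0, "z": 0, "wx": 0, "wy": 0, "wz": -8.5}, {"hand": 50, "x": 0, "y": 0, "z": 0, "wx": 0, "wy": 0, "wz": -8.5}, {"hand": 50, "x": 0, "y": 0, "z": 0, "wx": 0, "wy": 0, "wz": -8.5}, {"hand": 50, "x": 0, "y": 0, "z": 0, "wx": 0, "wy": 0, "wz": -8.5}]}}

```text
time_s: 8.9
position: [0.4589, 0.3488, 0.1304]
tcp_rot: [[-0.999, -0.054, -0.002], [-0.054, 0.999, -0.001], [0.002, -0.001, -1.0]]
force: [-0.5, 0.1, -1.6]
opening: 0.683
```

```bash
python3 - <<'E'
from h import *
s=bot.read_state();print(s['position'],s['force'],s['opening']*87,s['joint_positions'])
to([.46,.065,.13],191.9)
c=cap('wrist');save(c,'w4.png')
c=cap('scene');save(c,'s4.png')
E
```

```text
[0.45885972 0.34877333 0.13040906] [-0.5396808   0.07573259 -1.56392854] 59.39888767386292 [ 2.61336713e+01  3.34941085e+01  9.39381050e+01  1.26114974e-03
  5.26805783e+01 -6.69539510e+01]
units [  0.566 -11.337   0.026] rot [-0.04 -0.11 -8.81] | yaw -176.91 t 8.9
```

View pics/w4.png

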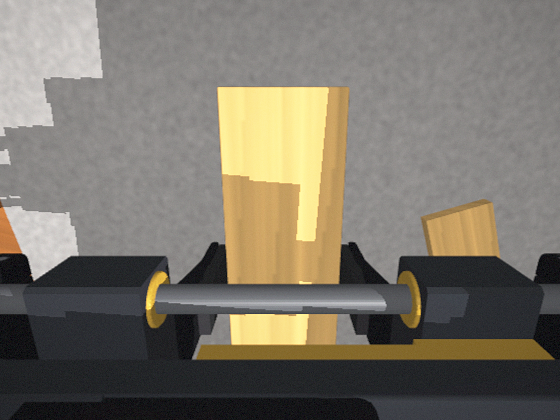

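View pics/s4.png

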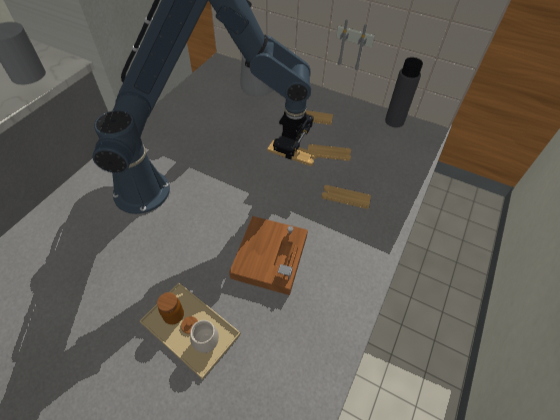

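The lid is held firmly at 59.4 mm opening. Before approaching the pin I'll measure where it sits in the tool frame.

```bash
python3 - <<'E'
from h import *
c=vision.capture('wrist');z=c['z_map'];v,u=np.mgrid[:420,:560]
P=np.stack([(u-c['cx'])/c['fx']*z,(v-c['cy'])/c['fy']*z,z,np.ones_like(z)],-1)@c['hand_eye'].T
P=P[...,:3]*1000
k=np.zeros(z.shape,bool);k[80:242,215:352]=1;k&=(abs(P[...,2]+8)<14)
p=P[k];print(np.percentile(p[:,2],[5,50,95]))
# plane tilt
A=np.c_[p[:,:2],np.ones(len(p))];print('plane',np.linalg.lstsq(A,p[:,2],rcond=None)[0])
# sides per row
L=[];R=[]
for r in range(95,240,5):
    q=np.nonzero(k[r])[0]; L.append(P[r,q[0],:2]);R.append(P[r,q[-1],:2])
L=np.array(L);R=np.array(R)
for S in (L,R): f=np.polyfit(S[:,0],S[:,1],1);print('side y0',f[1],'ang',np.degrees(np.arctan(f[0])))
print('xmax',np.percentile(p[:,0],[98,99.5,100]))
E
```

```text
[-8.17705245 -7.14320141 -6.07698791]
plane [ 5.69114085e-04  1.66986810e-04 -7.17079226e+00]
side y0 -29.84778578893326 ang -0.04238228423943252
side y0 29.319156419774163 ang 0.10856386122329093
xmax [88.81571392 89.70628473 90.24351932]
```

```bash
python3 - <<'E'
from h import *
to([.467,.0535,.13],191.9)
E
```

```text
units [  0.208 -11.816   0.031] rot [-0.03 -0.09 -9.34] | yaw -177.44 t 9.05
```

Call:
{"api": "move_arm", "payload": {"moves": [{"hand": 50, "x": 0.02, "y": -0.4, "z": 0, "wx": 0, "wy": 0, "wz": 0}, {"hand": 50, "x": 0.02, "y": -0.95, "z": 0, "wx": 0, "wy": 0, "wz": 0}, {"hand": 50, "x": 0.02, "y": -0.95, "z": 0, "wx": 0, "wy": 0, "wz": 0}, {"hand": 50, "x": 0.02, "y": -0.95, "z": 0, "wx": 0, "wy": 0, "wz": 0}, {"hand": 50, "x": 0.02, "y": -0.95, "z": 0, "wx": 0, "wy": 0, "wz": 0}, {"hand": 50, "x": 0.02, "y": -0.95, "z": 0, "wx": 0, "wy": 0, "wz": 0}, {"hand": 50, "x": 0.02, "y": -0.95, "z": 0, "wx": 0, "wy": 0, "wz": 0}, {"hand": 50, "x": 0.02, "y": -0.95, "z": 0, "wx": 0, "wy": 0, "wz": 0}, {"hand": 50, "x": 0.02, "y": -0.95, "z": 0, "wx": 0, "wy": 0, "wz": 0}, {"hand": 50, "x": 0.02, "y": -0.95, "z": 0, "wx": 0, "wy": 0, "wz": 0}, {"hand": 50, "x": 0.02, "y": -0.95, "z": 0, "wx": 0, "wy": 0, "wz": 0}, {"hand": 50, "x": 0.02, "y": -0.95, "z": 0, "wx": 0, "wy": 0, "wz": 0}, {"hand": 50, "x": 0, "y": -0.95, "z": 0, "wx": 0, "wy": 0, "wz": 0}, {"hand": 50, "x": 0, "y": 0, "z": 0, "wx": 0, "wy": 0, "wz": -4.7}, {"hand": 50, "x": 0, "y": 0, "z": 0, "wx": 0, "wy": 0, "wz": -4.7}, {"hand": 50, "x": 0, "y": 0, "z": 0, "wx": 0, "wy": 0, "wz": 0}]}}

```text
time_s: 10.65
position: [0.4673, 0.0534, 0.1313]
tcp_rot: [[-0.978, -0.208, -0.0], [-0.208, 0.978, -0.0], [0.0, -0.0, -1.0]]
force: [0.6, 1.5, -0.2]
opening: 0.681
```

```bash
python3 - <<'E'
from h import *
s=bot.read_state();print(s['position'],s['force'],s['opening']*87,s['joint_positions'])
to([.467,.0535,.0555],191.9)
c=cap('wrist');save(c,'w5.png')
c=cap('scene');save(c,'s5.png');cv2.imwrite('pics/s5c.png',cv2.resize(c['image'][190:310,210:330,::-1],(600,600),interpolation=cv2.INTER_CUBIC))
c=cap('side');save(c,'d5.png')
E
```

```text
[0.46726919 0.05343244 0.13129467] [ 0.55052243  1.50097894 -0.24606839] 59.272810577812265 [-7.12161516e+00  2.70448792e+01  1.08991329e+02 -1.34223391e-02
  4.39843401e+01 -1.09093982e+02]
units [0.009 0.005 3.032] rot [-0.   -0.02  0.08] | yaw -168.02 t 10.65
```

View pics/s5c.png

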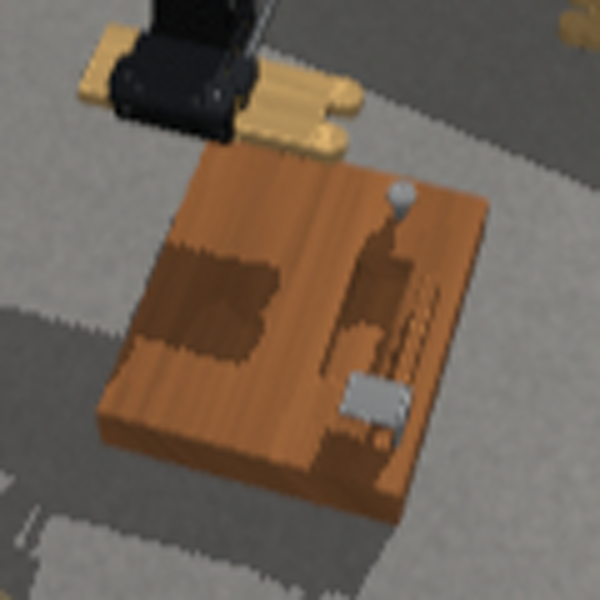

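View pics/d5.png

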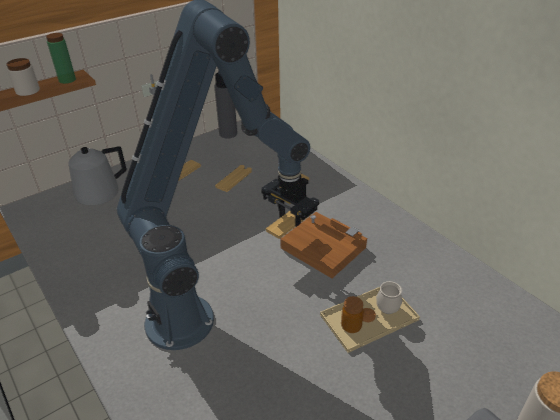

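The scene crop shows the lid held with its fork at about (345,115) pointing at the pin head (402,195). The tray items are untouched. Next I'll lower the lid to about 3.5 mm above the deck, short of the pin.

Call:
{"api": "move_arm", "payload": {"moves": [{"hand": 50, "x": 0, "y": 0, "z": 0.6, "wx": 0, "wy": 0, "wz": 0}, {"hand": 50, "x": 0, "y": 0, "z": 0.8, "wx": 0, "wy": 0, "wz": 0}, {"hand": 50, "x": 0, "y": 0, "z": 0.8, "wx": 0, "wy": 0, "wz": 0}, {"hand": 50, "x": 0, "y": 0, "z": 0.4, "wx": 0, "wy": 0, "wz": 0}, {"hand": 50, "x": 0, "y": 0, "z": 0.2, "wx": 0, "wy": 0, "wz": 0}, {"hand": 50, "x": 0, "y": 0, "z": 0.2, "wx": 0, "wy": 0, "wz": 0}, {"hand": 50, "x": 0, "y": 0, "z": 0, "wx": 0, "wy": 0, "wz": 0}]}}

```text
time_s: 11.5
position: [0.4677, 0.0542, 0.0562]
tcp_rot: [[-0.978, -0.21, -0.0], [-0.21, 0.978, 0.0], [0.0, 0.0, -1.0]]
force: [-0.2, -0.4, -1.5]
opening: 0.684
```

```bash
python3 - <<'E'
from h import *
s=bot.read_state();print(s['position'],s['force'],s['opening']*87)
c=cap('scene');save(c,'s6.png');cv2.imwrite('pics/s6c.png',cv2.resize(c['image'][200:270,230:310,::-1],(800,600)[:2],interpolation=cv2.INTER_CUBIC))
# lid outline projected for pose of TCP; pin too
R=Rz(191.9);t=s['position']
im=cv2.resize(c['image'][200:260,230:310,::-1],(800,600),interpolation=cv2.INTER_CUBIC)
def pt(p):
    u,v=proj(c,p); return (int((u+.5-230)*10),int((v+.5-200)*10))
ol=[(90,30),(90,-30),(-90,-30),(-90,-7.5),(-70,-7.5),(-70,7.5),(-90,7.5),(-90,30)]
pp=[pt(t+R@(np.array([x,y,-7.2])/1000)) for x,y in ol]
cv2.polylines(im,[np.array(pp)],True,(255,0,0),1)
for p in ((.5894,.0792,.071),(.5936,.0788,.071)): cv2.circle(im,pt(np.array(p)),4,(0,0,255),-1)
cv2.imwrite('pics/s6o.png',im)
E
```

```text
[0.46772914 0.05422096 0.05621399] [-0.20244004 -0.39376389 -1.45751833] 59.49980167083271
```

View pics/s6o.png

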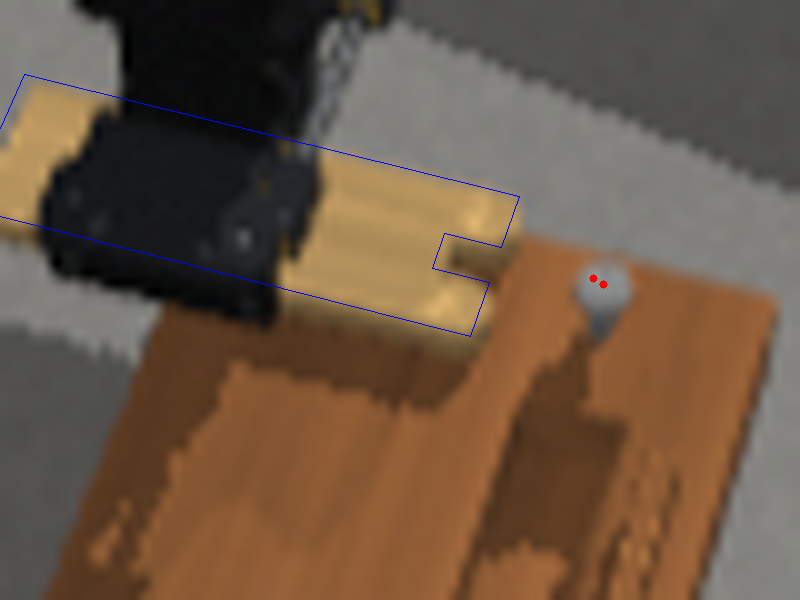

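The overlay sits a constant few mm off the image, by the same amount for the lid and the pin. So the lid and pin agree relative to each other. The lateral error is about 0.5 mm, with 49.5 mm left to slide. I'll do the first part and watch the force.

Call:
{"api": "move_arm", "payload": {"moves": [{"hand": 50, "x": -0.3, "y": -0.02, "z": 0, "wx": 0, "wy": 0, "wz": 0}, {"hand": 50, "x": -0.3, "y": 0, "z": 0, "wx": 0, "wy": 0, "wz": 0}, {"hand": 50, "x": -0.3, "y": 0, "z": 0, "wx": 0, "wy": 0, "wz": 0}, {"hand": 50, "x": -0.2, "y": 0, "z": 0, "wx": 0, "wy": 0, "wz": 0}, {"hand": 50, "x": -0.2, "y": 0, "z": 0, "wx": 0, "wy": 0, "wz": 0}, {"hand": 50, "x": -0.2, "y": 0, "z": 0, "wx": 0, "wy": 0, "wz": 0}, {"hand": 50, "x": 0, "y": 0, "z": 0, "wx": 0, "wy": 0, "wz": 0}]}}

```text
time_s: 12.25
position: [0.5054, 0.0616, 0.0563]
tcp_rot: [[-0.978, -0.21, 0.001], [-0.21, 0.978, -0.0], [-0.001, -0.0, -1.0]]
force: [-0.3, -0.4, -1.4]
opening: 0.685
```

```bash
python3 - <<'E'
from h import *
s=bot.read_state();print(s['position'],s['force'],s['opening']*87)
to([.516,.0637,.0555],191.9)
c=cap('scene');cv2.imwrite('pics/s7c.png',cv2.resize(c['image'][200:260,230:310,::-1],(800,600),interpolation=cv2.INTER_CUBIC))
E
```

```text
[0.505446   0.06164025 0.05634567] [-0.31519558 -0.38311119 -1.44783456] 59.58896090738086
units [-0.43  -0.008  0.034] rot [-0.02  0.07  0.25] | yaw -167.85 t 12.25
```

View pics/s7c.png

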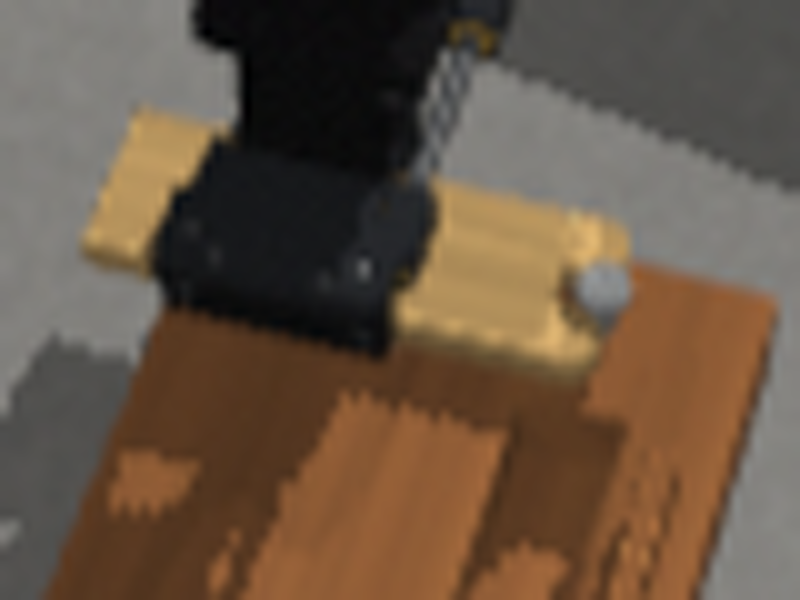

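The fork is on both sides of the shank with no contact force. I'll slide on until it touches gently.

Call:
{"api": "move_arm", "payload": {"moves": [{"hand": 50, "x": -0.14, "y": 0, "z": 0, "wx": 0, "wy": 0, "wz": 0}, {"hand": 50, "x": -0.14, "y": 0, "z": 0, "wx": 0, "wy": 0, "wz": 0}, {"hand": 50, "x": -0.06, "y": 0, "z": 0, "wx": 0, "wy": 0, "wz": 0}, {"hand": 50, "x": -0.04, "y": 0, "z": 0, "wx": 0, "wy": 0, "wz": 0}, {"hand": 50, "x": 0, "y": 0, "z": 0, "wx": 0, "wy": 0, "wz": 0}]}}

```text
time_s: 12.8
position: [0.5138, 0.0636, 0.0563]
tcp_rot: [[-0.978, -0.21, 0.0], [-0.21, 0.978, -0.0], [-0.0, -0.0, -1.0]]
force: [-0.1, 0.4, 0.0]
opening: 0.688
```

Call:
{"api": "move_arm", "payload": {"moves": [{"hand": 50, "x": -0.05, "y": 0, "z": 0, "wx": 0, "wy": 0, "wz": 0}, {"hand": 50, "x": 0, "y": 0, "z": 0, "wx": 0, "wy": 0, "wz": 0}]}}

```text
time_s: 13.0
position: [0.5151, 0.0638, 0.0563]
tcp_rot: [[-0.978, -0.21, 0.0], [-0.21, 0.978, -0.0], [-0.0, -0.0, -1.0]]
force: [-0.0, 0.2, -1.1]
opening: 0.689
```

Call:
{"api": "move_arm", "payload": {"moves": [{"hand": 50, "x": -0.05, "y": 0, "z": 0, "wx": 0, "wy": 0, "wz": 0}, {"hand": 50, "x": 0, "y": 0, "z": 0, "wx": 0, "wy": 0, "wz": 0}]}}

```text
time_s: 13.2
position: [0.5161, 0.0641, 0.0563]
tcp_rot: [[-0.978, -0.21, -0.0], [-0.21, 0.978, 0.0], [0.0, 0.0, -1.0]]
force: [0.1, 0.1, -1.6]
opening: 0.682
```

Call:
{"api": "move_arm", "payload": {"moves": [{"hand": 50, "x": -0.05, "y": 0, "z": 0, "wx": 0, "wy": 0, "wz": 0}, {"hand": 50, "x": -0.03, "y": 0, "z": 0, "wx": 0, "wy": 0, "wz": 0}, {"hand": 50, "x": 0, "y": 0, "z": 0, "wx": 0, "wy": 0, "wz": 0}]}}

```text
time_s: 13.5
position: [0.5162, 0.0643, 0.056]
tcp_rot: [[-0.978, -0.21, -0.004], [-0.21, 0.978, -0.0], [0.004, 0.001, -1.0]]
force: [-4.2, -1.7, 0.5]
opening: 0.685
```

Call:
{"api": "move_arm", "payload": {"moves": [{"hand": 50, "x": -0.05, "y": 0, "z": 0, "wx": 0, "wy": 0, "wz": 0}, {"hand": 50, "x": -0.03, "y": 0, "z": 0, "wx": 0, "wy": 0, "wz": 0}, {"hand": 50, "x": 0, "y": 0, "z": 0, "wx": 0, "wy": 0, "wz": 0}]}}

```text
time_s: 13.8
position: [0.5162, 0.0644, 0.0557]
tcp_rot: [[-0.978, -0.21, -0.008], [-0.21, 0.978, -0.0], [0.008, 0.001, -1.0]]
force: [-6.7, -5.4, 0.4]
opening: 0.682
```

```bash
python3 - <<'E'
from h import *
s=bot.read_state();print(s['position'],s['force'],s['opening']*87)
c=cap('scene');cv2.imwrite('pics/s8c.png',cv2.resize(c['image'][200:260,230:310,::-1],(800,600),interpolation=cv2.INTER_CUBIC))
E
```

```text
[0.51622871 0.06442949 0.05570456] [-6.7120694  -5.3858289   0.40289498] 59.33586268847153
```

View pics/s8c.png

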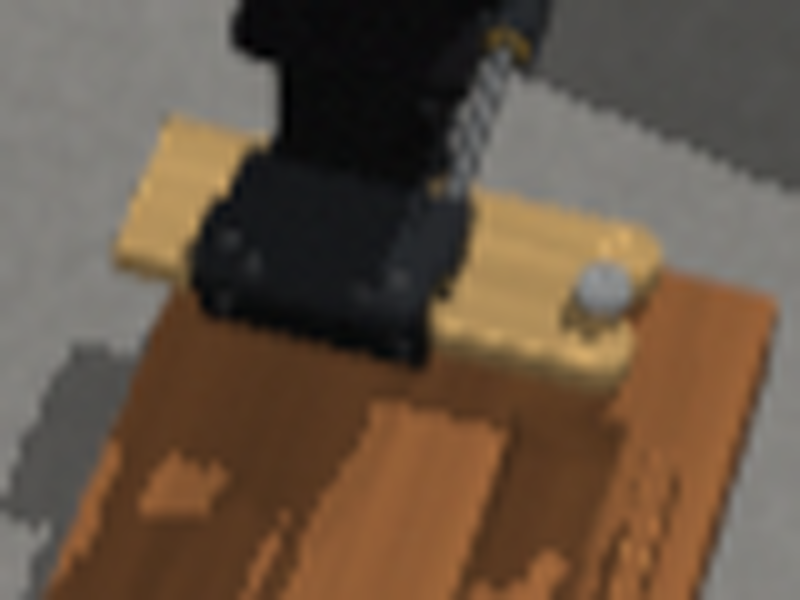

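Contact came at TCP (516, 64), where I predicted full seating, and the head covers the slot at (603,290). I'll relax the push, lower the lid to the deck and release.

Call:
{"api": "move_arm", "payload": {"moves": [{"hand": 50, "x": 0.12, "y": 0, "z": 0.05, "wx": 0, "wy": 0, "wz": 0}, {"hand": 50, "x": 0, "y": 0, "z": 0.06, "wx": 0, "wy": 0, "wz": 0}, {"hand": 50, "x": 0, "y": 0, "z": 0.06, "wx": 0, "wy": 0, "wz": 0}, {"hand": 50, "x": 0, "y": 0, "z": 0, "wx": 0, "wy": 0, "wz": 0}]}}

```text
time_s: 14.25
position: [0.5162, 0.0644, 0.0519]
tcp_rot: [[-0.978, -0.211, -0.002], [-0.211, 0.978, 0.0], [0.002, 0.001, -1.0]]
force: [-5.0, -0.3, 0.4]
opening: 0.686
```

```bash
python3 - <<'E'
from h import *
s=bot.read_state();print(s['position'],s['force'],s['moment'],s['opening']*87)
E
```

```text
[0.51620779 0.06443838 0.05185976] [-5.03593091 -0.29744393  0.38541467] [-0.16001974  0.68343176 -0.0439844 ] 59.7208596119252
```

Call:
{"api": "move_arm", "payload": {"moves": [{"hand": 50, "x": 0.03, "y": 0, "z": 0.02, "wx": 0, "wy": 0, "wz": 0}, {"hand": 66, "x": 0, "y": 0, "z": 0, "wx": 0, "wy": 0, "wz": 0}, {"hand": 75, "x": 0, "y": 0, "z": 0, "wx": 0, "wy": 0, "wz": 0}, {"hand": 80, "x": 0, "y": 0, "z": 0, "wx": 0, "wy": 0, "wz": 0}, {"hand": 87, "x": 0, "y": 0, "z": 0, "wx": 0, "wy": 0, "wz": 0}, {"hand": 87, "x": 0, "y": 0, "z": 0, "wx": 0, "wy": 0, "wz": 0}, {"hand": 87, "x": 0, "y": 0, "z": -0.5, "wx": 0, "wy": 0, "wz": 0}, {"hand": 87, "x": 0, "y": 0, "z": -0.9, "wx": 0, "wy": 0, "wz": 0}, {"hand": 87, "x": 0, "y": 0, "z": -0.9, "wx": 0, "wy": 0, "wz": 0}, {"hand": 87, "x": 0, "y": 0, "z": -0.9, "wx": 0, "wy": 0, "wz": 0}, {"hand": 87, "x": 0, "y": 0, "z": -0.4, "wx": 0, "wy": 0, "wz": 0}]}}

```text
time_s: 15.35
position: [0.5177, 0.0641, 0.1442]
tcp_rot: [[-0.978, -0.21, 0.005], [-0.21, 0.978, -0.0], [-0.004, -0.001, -1.0]]
force: [-0.3, -0.2, -0.3]
opening: 1.001
```

```bash
python3 - <<'E'
from h import *
s=bot.read_state();print(s['position'],s['force'],s['joint_positions'])
c=cap('scene');cv2.imwrite('pics/s9c.png',cv2.resize(c['image'][200:260,230:310,::-1],(800,600),interpolation=cv2.INTER_CUBIC))
c=cap('wrist');save(c,'w9.png')
E
```

```text
[0.51769506 0.06410612 0.14423249] [-0.27519342 -0.23089373 -0.26001538] [-5.22866937e+00  2.87521873e+01  1.01457536e+02  4.28578176e-03
  4.95308116e+01 -1.07372750e+02]
```

View pics/s9c.png

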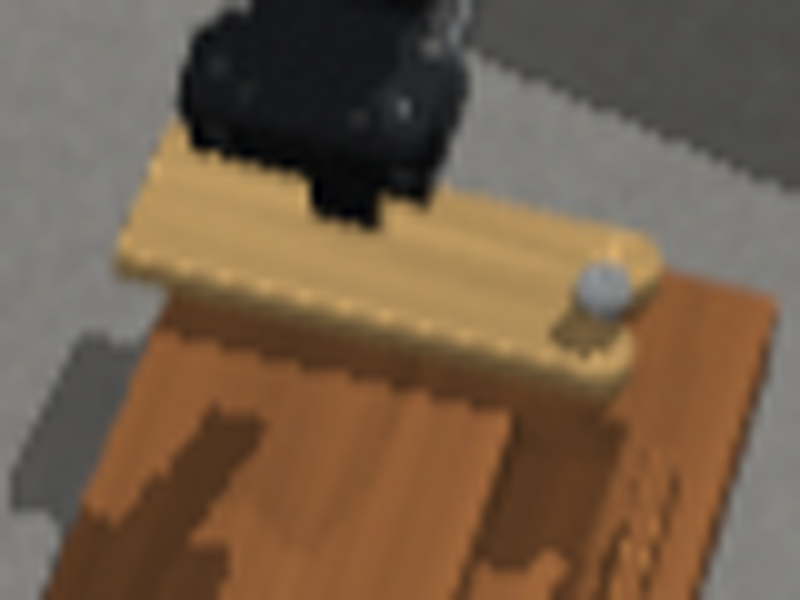

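View pics/w9.png

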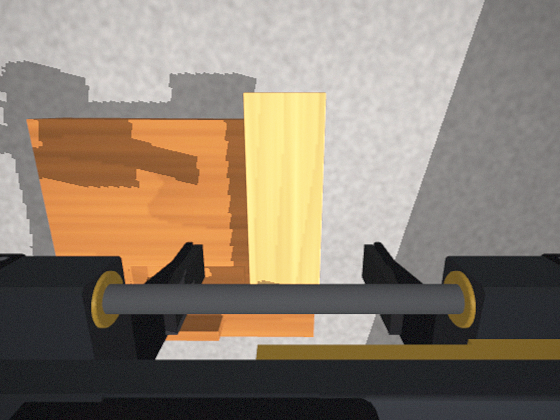

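The lid lies flat and square with the fork around the pin: head at (603,290), plain end overhanging the open side. Next I shut the fingers, turn the tool and move beside the plain end.

Call:
{"api": "move_arm", "payload": {"moves": [{"hand": 0, "x": 0, "y": 0, "z": 0, "wx": 0, "wy": 0, "wz": 5}, {"hand": 0, "x": 0, "y": 0, "z": 0, "wx": 0, "wy": 0, "wz": 8.5}, {"hand": 0, "x": 0, "y": 0, "z": 0, "wx": 0, "wy": 0, "wz": 8.5}, {"hand": 0, "x": 0, "y": 0, "z": 0, "wx": 0, "wy": 0, "wz": 8.5}, {"hand": 0, "x": 0, "y": 0, "z": 0, "wx": 0, "wy": 0, "wz": 8.5}, {"hand": 0, "x": 0, "y": 0, "z": 0, "wx": 0, "wy": 0, "wz": 8.5}, {"hand": 0, "x": 0, "y": 0, "z": 0, "wx": 0, "wy": 0, "wz": 8.5}, {"hand": 0, "x": 0, "y": 0, "z": 0, "wx": 0, "wy": 0, "wz": 8.5}, {"hand": 0, "x": 0, "y": 0, "z": 0, "wx": 0, "wy": 0, "wz": 8.5}, {"hand": 0, "x": 0, "y": 0, "z": 0, "wx": 0, "wy": 0, "wz": 8.5}, {"hand": 0, "x": 0, "y": 0, "z": 0, "wx": 0, "wy": 0, "wz": 8.5}, {"hand": 0, "x": 0, "y": 0, "z": 0, "wx": 0, "wy": 0, "wz": 0}]}}

```text
time_s: 16.65
position: [0.5156, 0.0642, 0.1405]
tcp_rot: [[-0.21, 0.978, -0.002], [0.978, 0.21, 0.0], [0.001, -0.002, -1.0]]
force: [0.2, -0.1, -0.1]
opening: 0.03
```

```bash
python3 - <<'E'
from h import *
s=bot.read_state();print(s['position'],s['opening'],s['joint_positions'])
to([.4468,.1026,.144],101.9)
for d in (3.,3.2):
    R0=Rz(101.9);R1=Rz(101.9+d);r=R0@np.array([.0395,-.135,0]);a=np.radians(d);Q=np.array([[np.cos(a),-np.sin(a)],[np.sin(a),np.cos(a)]])
    print(d,R0.T@np.append(Q@r[:2]-r[:2],0)/.025)
E
```

```text
[0.51564198 0.0641676  0.14050798] 0.030413951755533793 [-5.24119548e+00  2.90938408e+01  1.01634359e+02  6.14244559e-04
  4.93982226e+01 -1.73867104e+01]
units [ 2.082 -2.369 -0.133] rot [-0.12 -0.04  0.25] | yaw 102.15 t 16.65
3.0 [-0.2847795 -0.0752903  0.       ]
3.2 [-0.30389972 -0.0797781   0.        ]
```

Call:
{"api": "move_arm", "payload": {"moves": [{"hand": 0, "x": 0.5, "y": -0.5, "z": 0, "wx": 0, "wy": 0, "wz": 0}, {"hand": 0, "x": 0.6, "y": -0.7, "z": 0, "wx": 0, "wy": 0, "wz": 0}, {"hand": 0, "x": 0.6, "y": -0.7, "z": 0, "wx": 0, "wy": 0, "wz": 0}, {"hand": 0, "x": 0.4, "y": -0.47, "z": 0, "wx": 0, "wy": 0, "wz": 0.2}, {"hand": 0, "x": 0, "y": 0, "z": 0.7, "wx": 0, "wy": 0, "wz": 0}, {"hand": 0, "x": 0, "y": 0, "z": 0.8, "wx": 0, "wy": 0, "wz": 0}, {"hand": 0, "x": 0, "y": 0, "z": 0.8, "wx": 0, "wy": 0, "wz": 0}, {"hand": 0, "x": 0, "y": 0, "z": 0.8, "wx": 0, "wy": 0, "wz": 0}, {"hand": 0, "x": 0, "y": 0, "z": 0.4, "wx": 0, "wy": 0, "wz": 0}, {"hand": 0, "x": 0, "y": 0, "z": 0.12, "wx": 0, "wy": 0, "wz": 0}, {"hand": 0, "x": 0, "y": 0, "z": 0, "wx": 0, "wy": 0, "wz": 0}]}}

```text
time_s: 17.75
position: [0.4475, 0.103, 0.0509]
tcp_rot: [[-0.207, 0.978, -0.0], [0.978, 0.207, -0.0], [0.0, -0.0, -1.0]]
force: [0.6, -0.4, 0.4]
opening: 0.005
```

```bash
python3 - <<'E'
from h import *
s=bot.read_state();print(s['position'],s['force'],s['opening'])
to([.4468,.1026,.049],101.9)
c=cap('scene');cv2.imwrite('pics/s10c.png',cv2.resize(c['image'][200:290,220:320,::-1],(660,594),interpolation=cv2.INTER_CUBIC))
c=cap('wrist');save(c,'w10.png')
E
```

```text
[0.44747461 0.10299947 0.05086508] [ 0.59676823 -0.40268293  0.44013579] 0.005122379164873592
units [-0.01  -0.03   0.075] rot [-0.02 -0.    0.07] | yaw 101.97 t 17.75
```

View pics/s10c.png

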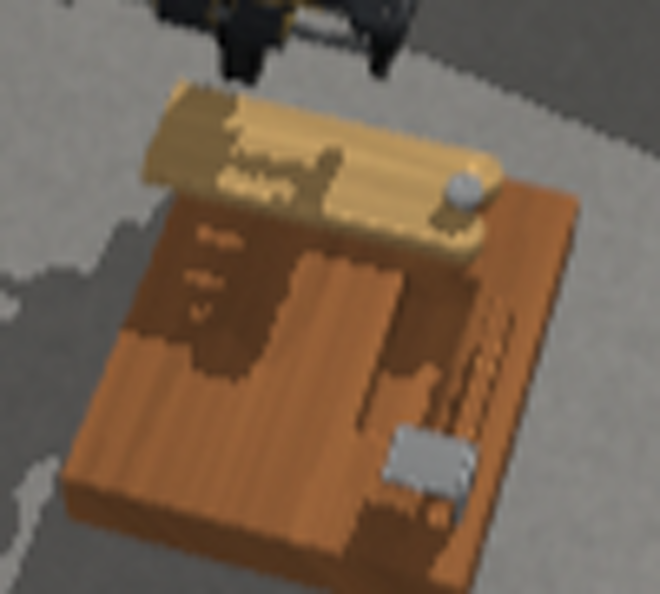

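View pics/w10.png

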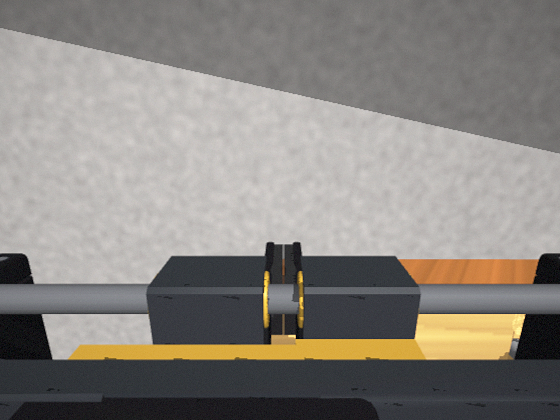

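```bash
python3 - <<'E'
from h import *
c=cap('scene');s=bot.read_state();u,v=proj(c,s['position']);print(u,v,((u-220)*6.6,(v-200)*6.6))
im=cv2.resize(c['image'][150:270,190:310,::-1],(600,600),interpolation=cv2.INTER_CUBIC)
cv2.circle(im,(int((u-190)*5),int((v-150)*5)),4,(0,0,255),1);cv2.imwrite('pics/s11.png',im)
c=cap('side');u,v=proj(c,s['position']);print(u,v);a,b=int(u)-50,int(v)-50
im=cv2.resize(c['image'][b:b+100,a:a+100,::-1],(600,600),interpolation=cv2.INTER_CUBIC);cv2.circle(im,(300,300),4,(0,0,255),1);cv2.imwrite('pics/d11.png',im)
E
```

```text
255.93993904623807 209.52587723781573 (np.float64(237.20359770517123), np.float64(62.870789769583844))
276.78429486987767 232.899335219233
```

View pics/s11.png

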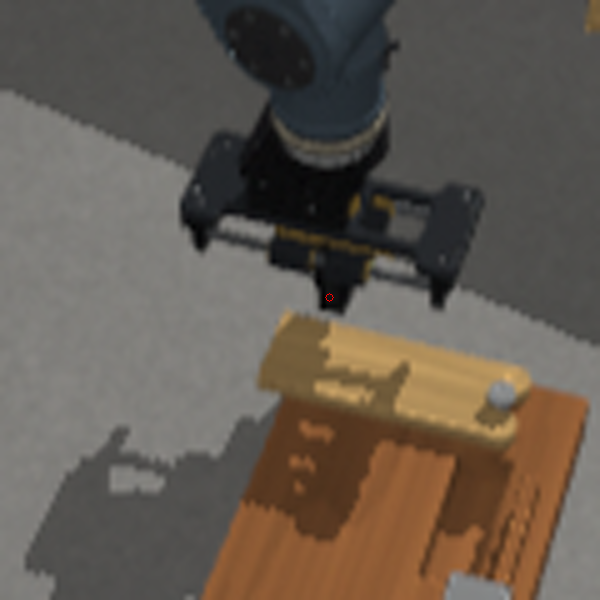

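View pics/d11.png

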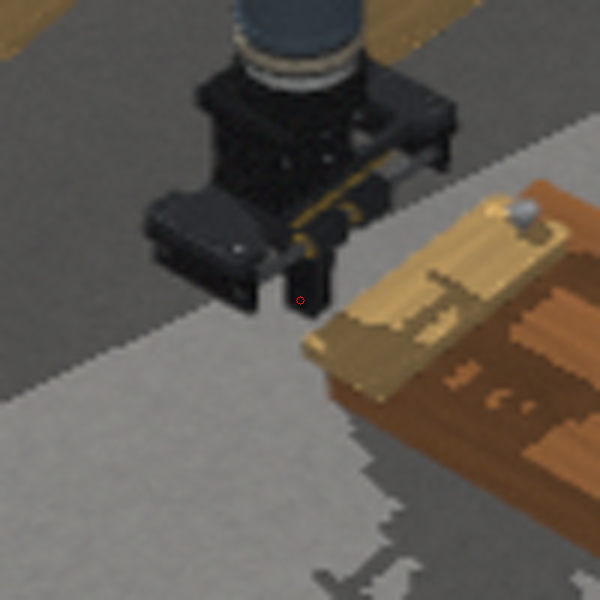

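The shut fingers are beside the plain end: fingertip at (330,298) in the scene crop, lid end at (300,350). I'll close the gap and start the swing around the pin.

Call:
{"api": "move_arm", "payload": {"moves": [{"hand": 0, "x": -0.15, "y": 0, "z": 0.06, "wx": 0, "wy": 0, "wz": 0}, {"hand": 0, "x": -0.2, "y": 0, "z": 0, "wx": 0, "wy": 0, "wz": 0}, {"hand": 0, "x": -0.14, "y": -0.04, "z": 0, "wx": 0, "wy": 0, "wz": -1.5}, {"hand": 0, "x": -0.19, "y": -0.045, "z": 0, "wx": 0, "wy": 0, "wz": -2}, {"hand": 0, "x": -0.19, "y": -0.045, "z": 0, "wx": 0, "wy": 0, "wz": -2}, {"hand": 0, "x": -0.19, "y": -0.045, "z": 0, "wx": 0, "wy": 0, "wz": -2}, {"hand": 0, "x": -0.19, "y": -0.045, "z": 0, "wx": 0, "wy": 0, "wz": -2}]}}

```text
time_s: 18.65
position: [0.4499, 0.0708, 0.0497]
tcp_rot: [[-0.366, 0.93, -0.0], [0.93, 0.366, 0.0], [0.0, -0.0, -1.0]]
force: [-0.7, 0.9, -0.2]
opening: 0.006
```

```bash
python3 - <<'E'
from h import *
s=bot.read_state();print(s['position'],s['force'])
c=cap('scene');cv2.imwrite('pics/s12.png',cv2.resize(c['image'][150:270,210:330,::-1],(600,600),interpolation=cv2.INTER_CUBIC))
E
```

```text
[0.44986379 0.07080845 0.04965709] [-0.72765443  0.8824063  -0.1564382 ]
```

View pics/s12.png

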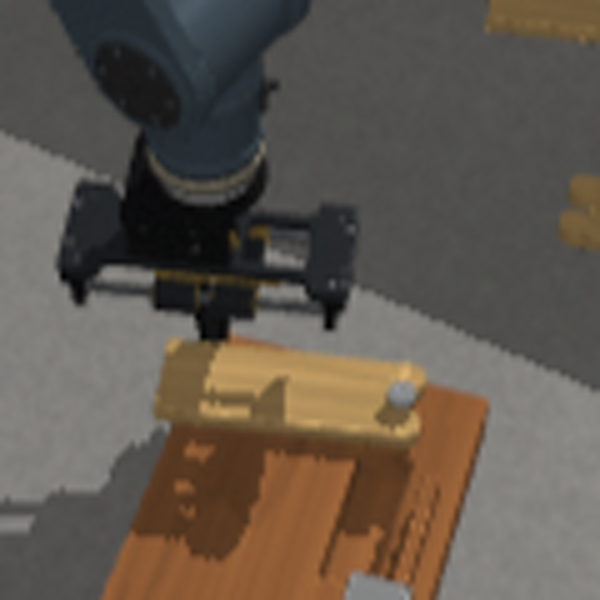

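The lid is turning on the pin, with the fork still under the head at (403,392) and low force. Continuing.

Call:
{"api": "move_arm", "payload": {"moves": [{"hand": 0, "x": -0.285, "y": -0.065, "z": 0, "wx": 0, "wy": 0, "wz": -3}, {"hand": 0, "x": -0.285, "y": -0.065, "z": 0, "wx": 0, "wy": 0, "wz": -3}, {"hand": 0, "x": -0.285, "y": -0.065, "z": 0, "wx": 0, "wy": 0, "wz": -3}, {"hand": 0, "x": -0.285, "y": -0.065, "z": 0, "wx": 0, "wy": 0, "wz": -3}, {"hand": 0, "x": -0.285, "y": -0.065, "z": 0, "wx": 0, "wy": 0, "wz": -3}, {"hand": 0, "x": -0.285, "y": -0.065, "z": 0, "wx": 0, "wy": 0, "wz": -3}, {"hand": 0, "x": -0.285, "y": -0.065, "z": 0, "wx": 0, "wy": 0, "wz": -3}, {"hand": 0, "x": -0.285, "y": -0.065, "z": 0, "wx": 0, "wy": 0, "wz": -3}, {"hand": 0, "x": -0.285, "y": -0.065, "z": 0, "wx": 0, "wy": 0, "wz": -3}, {"hand": 0, "x": -0.285, "y": -0.065, "z": 0, "wx": 0, "wy": 0, "wz": -3}, {"hand": 0, "x": -0.285, "y": -0.065, "z": 0, "wx": 0, "wy": 0, "wz": -3}, {"hand": 0, "x": -0.285, "y": -0.065, "z": 0, "wx": 0, "wy": 0, "wz": -3}]}}

```text
time_s: 19.9
position: [0.4864, -0.0072, 0.0496]
tcp_rot: [[-0.844, 0.537, -0.001], [0.537, 0.844, 0.0], [0.001, -0.0, -1.0]]
force: [-0.9, 0.0, -1.2]
opening: 0.008
```

```bash
cat > st.py <<'E'
import sys
from h import *
s=bot.read_state();print(s['position'],s['force'],s['time_s'])
R=s['tcp_rot'];print('yaw',np.degrees(np.arctan2(R[1,0],R[0,0])),'pin in tool',R.T[:2,:2]@(np.array([.5896,.0798])-s['position'][:2])*1000)
c=cap('scene');cv2.imwrite(sys.argv[1],cv2.resize(c['image'][180:300,210:330,::-1],(600,600),interpolation=cv2.INTER_CUBIC))
E
python3 st.py pics/s13.png
```

```text
[ 0.48636576 -0.00718361  0.04956841] [-0.93782422  0.00177634 -1.18389114] 19.9
yaw 147.5158184833149 pin in tool [-40.36617074 128.81778839]
```

View pics/s13.png

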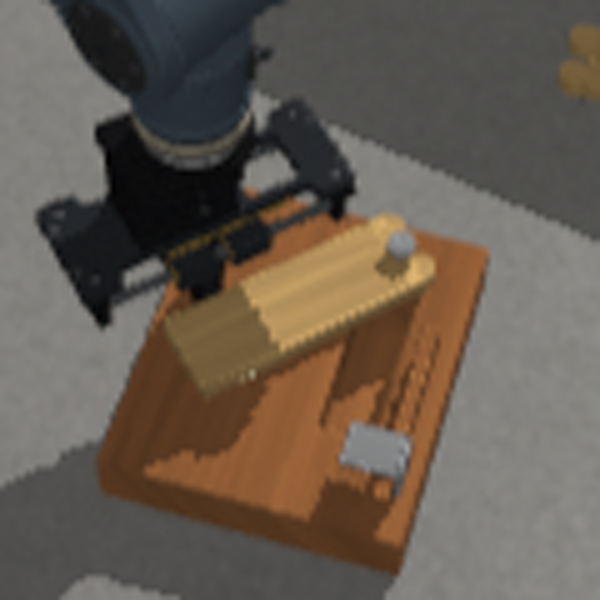

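Call:
{"api": "move_arm", "payload": {"moves": [{"hand": 0, "x": -0.275, "y": -0.07, "z": 0, "wx": 0, "wy": 0, "wz": -3}, {"hand": 0, "x": -0.275, "y": -0.07, "z": 0, "wx": 0, "wy": 0, "wz": -3}, {"hand": 0, "x": -0.275, "y": -0.07, "z": 0, "wx": 0, "wy": 0, "wz": -3}, {"hand": 0, "x": -0.275, "y": -0.07, "z": 0, "wx": 0, "wy": 0, "wz": -3}, {"hand": 0, "x": -0.275, "y": -0.07, "z": 0, "wx": 0, "wy": 0, "wz": -3}, {"hand": 0, "x": -0.275, "y": -0.07, "z": 0, "wx": 0, "wy": 0, "wz": -3}, {"hand": 0, "x": -0.275, "y": -0.07, "z": 0, "wx": 0, "wy": 0, "wz": -3}, {"hand": 0, "x": -0.275, "y": -0.07, "z": 0, "wx": 0, "wy": 0, "wz": -3}, {"hand": 0, "x": -0.275, "y": -0.07, "z": 0, "wx": 0, "wy": 0, "wz": -3}, {"hand": 0, "x": -0.275, "y": -0.07, "z": 0, "wx": 0, "wy": 0, "wz": -3}, {"hand": 0, "x": -0.275, "y": -0.07, "z": 0, "wx": 0, "wy": 0, "wz": -3}, {"hand": 0, "x": -0.275, "y": -0.07, "z": 0, "wx": 0, "wy": 0, "wz": -3}]}}

```text
time_s: 21.15
position: [0.5587, -0.0493, 0.0495]
tcp_rot: [[-0.998, -0.061, -0.001], [-0.061, 0.998, 0.0], [0.001, 0.0, -1.0]]
force: [-0.2, -0.7, -0.7]
opening: 0.004
```

```bash
python3 st.py pics/s14.png
```

```text
[ 0.55867105 -0.04929058  0.04949326] [-0.17544566 -0.66121321 -0.7396374 ] 21.15
yaw -176.5314100856627 pin in tool [-38.68243293 126.98286164]
```

View pics/s14.png

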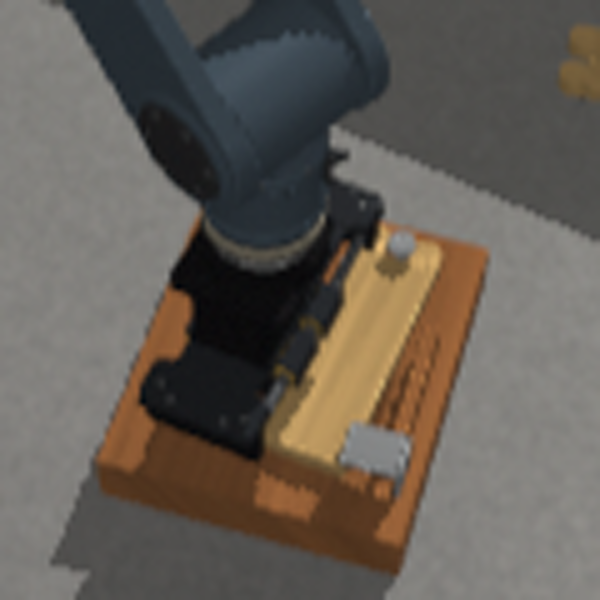

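The lid is going under the keeper, about 8° from shut. I'll finish slowly until it meets the fence.

Call:
{"api": "move_arm", "payload": {"moves": [{"hand": 0, "x": -0.135, "y": -0.035, "z": 0, "wx": 0, "wy": 0, "wz": -1.5}, {"hand": 0, "x": -0.135, "y": -0.035, "z": 0, "wx": 0, "wy": 0, "wz": -1.5}, {"hand": 0, "x": -0.135, "y": -0.035, "z": 0, "wx": 0, "wy": 0, "wz": -1.5}, {"hand": 0, "x": -0.135, "y": -0.035, "z": 0, "wx": 0, "wy": 0, "wz": -1.5}, {"hand": 0, "x": -0.1, "y": -0.025, "z": 0, "wx": 0, "wy": 0, "wz": -1.2}, {"hand": 0, "x": 0, "y": 0, "z": 0, "wx": 0, "wy": 0, "wz": 0}]}}

```text
time_s: 21.8
position: [0.5756, -0.0514, 0.0495]
tcp_rot: [[-0.983, -0.185, 0.0], [-0.185, 0.983, 0.0], [-0.0, -0.0, -1.0]]
force: [-0.6, -0.5, 0.9]
opening: 0.008
```

Call:
{"api": "move_arm", "payload": {"moves": [{"hand": 0, "x": -0.06, "y": 0, "z": 0, "wx": 0, "wy": 0, "wz": -0.5}, {"hand": 0, "x": -0.04, "y": 0, "z": 0, "wx": 0, "wy": 0, "wz": -0.3}, {"hand": 0, "x": 0, "y": 0, "z": 0, "wx": 0, "wy": 0, "wz": 0}]}}

```text
time_s: 22.1
position: [0.5761, -0.0511, 0.0495]
tcp_rot: [[-0.98, -0.199, -0.004], [-0.199, 0.98, -0.0], [0.003, 0.001, -1.0]]
force: [-4.3, -3.7, 1.7]
opening: 0.002
```

```bash
python3 st.py pics/s15.png
```

```text
[ 0.57609663 -0.05114499  0.04947227] [-4.30530724 -3.70052651  1.71181885] 22.1
yaw -168.5070664078129 pin in tool [-39.322783   125.62899448]
```

View pics/s15.png

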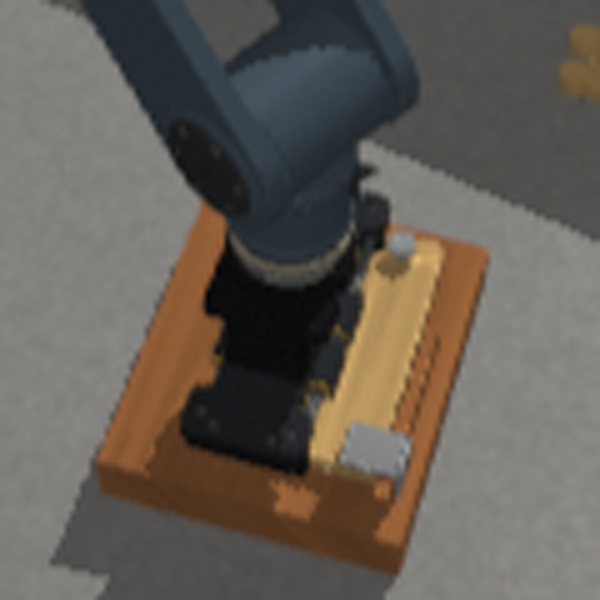

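There's about 5 N of contact against the fence. One small extra nudge, then I'll back straight off, lift and inspect.

Call:
{"api": "move_arm", "payload": {"moves": [{"hand": 0, "x": -0.08, "y": 0, "z": 0, "wx": 0, "wy": 0, "wz": 0}, {"hand": 0, "x": 0, "y": 0, "z": 0, "wx": 0, "wy": 0, "wz": 0}, {"hand": 0, "x": 0.2, "y": 0, "z": 0, "wx": 0, "wy": 0, "wz": 0}, {"hand": 0, "x": 0.4, "y": 0, "z": 0, "wx": 0, "wy": 0, "wz": 0}, {"hand": 0, "x": 0.7, "y": 0, "z": 0, "wx": 0, "wy": 0, "wz": 0}, {"hand": 0, "x": 0.7, "y": 0, "z": -0.3, "wx": 0, "wy": 0, "wz": 0}, {"hand": 0, "x": 0.3, "y": 0, "z": -0.9, "wx": 0, "wy": 0, "wz": 0}, {"hand": 0, "x": 0, "y": 0, "z": -0.9, "wx": 0, "wy": 0, "wz": 0}, {"hand": 0, "x": 0, "y": 0, "z": -0.9, "wx": 0, "wy": 0, "wz": 0}, {"hand": 0, "x": 0, "y": 0, "z": -0.9, "wx": 0, "wy": 0, "wz": 0}, {"hand": 0, "x": 0, "y": 0, "z": -0.9, "wx": 0, "wy": 0, "wz": 0}, {"hand": 0, "x": 0, "y": 0.9, "z": -0.5, "wx": 0, "wy": 0, "wz": 0}, {"hand": 0, "x": 0, "y": 0.9, "z": 0, "wx": 0, "wy": 0, "wz": 0}, {"hand": 0, "x": 0, "y": 0.9, "z": 0, "wx": 0, "wy": 0, "wz": 0}, {"hand": 0, "x": 0, "y": 0.9, "z": 0, "wx": 0, "wy": 0, "wz": 0}, {"hand": 0, "x": 0, "y": 0.9, "z": 0, "wx": 0, "wy": 0, "wz": 0}, {"hand": 0, "x": 0, "y": 0.9, "z": 0, "wx": 0, "wy": 0, "wz": 0}, {"hand": 0, "x": 0, "y": 0, "z": 0, "wx": 0, "wy": 0, "wz": 0}]}}

```text
time_s: 23.95
position: [0.4953, 0.0727, 0.182]
tcp_rot: [[-0.98, -0.201, -0.0], [-0.201, 0.98, 0.001], [-0.0, 0.001, -1.0]]
force: [-0.2, -0.0, 0.4]
opening: 0.007
```

```bash
python3 st.py pics/s16.png; python3 - <<'E'
from h import *
c=cap('scene');save(c,'s16f.png');W=c['W'];z=W[...,2]
hsv=cv2.cvtColor(c['image'],cv2.COLOR_RGB2HSV)
k=np.zeros(z.shape,bool);k[215:305,225:320]=1
k&=(z>.054)&(z<.064)&(hsv[...,0]>13)
rect(W,k,60)
E
```

```text
[0.49532346 0.07267625 0.18198271] [-0.17302722 -0.01706232  0.38089805] 23.95
yaw -168.40202396621842 pin in tool [-93.78381323 -11.97536212]
px [283. 248.] 757 c [608.2   6.1] [ 60.5 183.3] 12.72 z 0.0597
[[558.5, 88.9000015258789], [598.9000244140625, -90.0], [657.9000244140625, -76.69999694824219], [617.5, 102.19999694824219]]
```

View pics/s16.png

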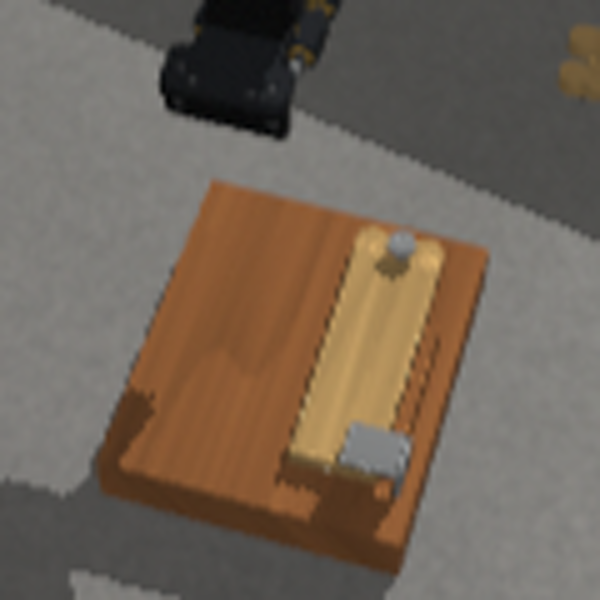

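View pics/s16f.png

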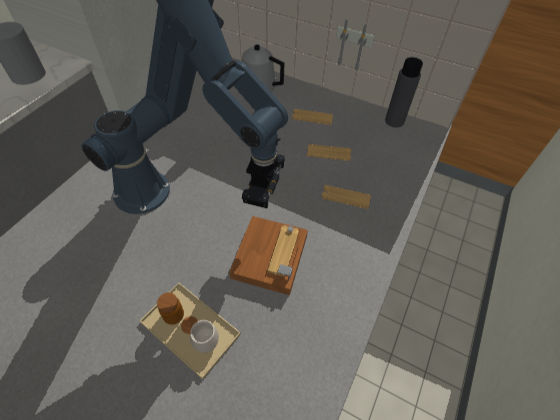

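The lid is shut in the scene view: fork on the pin at (402,243), plain end under the keeper at (370,450), tray items in place. The scene-camera yaw is 12.7°, against 11.9° for the box, so I'll check squareness with the sharper wrist camera, from well above.

Call:
{"api": "move_arm", "payload": {"moves": [{"hand": 0, "x": 0, "y": 0, "z": -0.8, "wx": 0, "wy": 0, "wz": 5}, {"hand": 0, "x": 0, "y": 0, "z": -0.8, "wx": 0, "wy": 0, "wz": 8.5}, {"hand": 0, "x": 0, "y": 0, "z": -0.7, "wx": 0, "wy": 0, "wz": 8.5}, {"hand": 0, "x": 0, "y": 0, "z": 0, "wx": 0, "wy": 0, "wz": 8.5}, {"hand": 0, "x": 0, "y": 0, "z": 0, "wx": 0, "wy": 0, "wz": 8.5}, {"hand": 0, "x": 0, "y": 0, "z": 0, "wx": 0, "wy": 0, "wz": 8.5}, {"hand": 0, "x": 0, "y": 0, "z": 0, "wx": 0, "wy": 0, "wz": 8.5}, {"hand": 0, "x": 0, "y": 0, "z": 0, "wx": 0, "wy": 0, "wz": 8.5}, {"hand": 0, "x": 0, "y": 0, "z": 0, "wx": 0, "wy": 0, "wz": 8.5}, {"hand": 0, "x": 0, "y": 0, "z": 0, "wx": 0, "wy": 0, "wz": 8.5}, {"hand": 0, "x": 0, "y": 0, "z": 0, "wx": 0, "wy": 0, "wz": 8.5}, {"hand": 0, "x": 0, "y": 0, "z": 0, "wx": 0, "wy": 0, "wz": 8.5}, {"hand": 0, "x": 0, "y": 0, "z": 0, "wx": 0, "wy": 0, "wz": 8.5}, {"hand": 0, "x": 0, "y": 0, "z": 0, "wx": 0, "wy": 0, "wz": 8.5}, {"hand": 0, "x": 0, "y": 0, "z": 0, "wx": 0, "wy": 0, "wz": 8.5}, {"hand": 0, "x": 0, "y": 0, "z": 0, "wx": 0, "wy": 0, "wz": 8.5}, {"hand": 0, "x": 0, "y": 0, "z": 0, "wx": 0, "wy": 0, "wz": 8.5}, {"hand": 0, "x": 0, "y": 0, "z": 0, "wx": 0, "wy": 0, "wz": 8.5}, {"hand": 0, "x": 0, "y": 0, "z": 0, "wx": 0, "wy": 0, "wz": 8.5}, {"hand": 0, "x": 0, "y": 0, "z": 0, "wx": 0, "wy": 0, "wz": 8.5}]}}

```text
time_s: 26.05
position: [0.4971, 0.0692, 0.2396]
tcp_rot: [[0.91, 0.415, 0.001], [0.415, -0.91, -0.0], [0.001, 0.001, -1.0]]
force: [0.4, 0.4, 0.1]
opening: 0.003
```

Call:
{"api": "move_arm", "payload": {"moves": [{"hand": 0, "x": -0.5, "y": 0.5, "z": 0, "wx": 0, "wy": 0, "wz": 8.5}, {"hand": 0, "x": -0.5, "y": 0.5, "z": 0, "wx": 0, "wy": 0, "wz": 5}, {"hand": 0, "x": 0, "y": 0.5, "z": 0, "wx": 0, "wy": 0, "wz": 0}, {"hand": 0, "x": 0, "y": 0, "z": 0, "wx": 0, "wy": 0, "wz": 0}]}}

```text
time_s: 26.45
position: [0.4857, 0.0239, 0.2398]
tcp_rot: [[0.98, 0.197, 0.002], [0.197, -0.98, -0.001], [0.002, 0.001, -1.0]]
force: [0.6, -0.1, 0.2]
opening: 0.001
```

```bash
python3 - <<'E'
from h import *
c=cap('wrist');save(c,'w17.png');W=c['W'];z=W[...,2]
hsv=cv2.cvtColor(c['image'],cv2.COLOR_RGB2HSV)
k=np.zeros(z.shape,bool);k[:245]=1
rect(W,k&(z>.054)&(z<.063)&(hsv[...,0]>13),200)
rect(W,k&(z>.040)&(z<.063),2000)
E
```

```text
px [325.  74.] 10822 c [605.3   5.8] [ 61.4 180.1] 12.84 z 0.059
[[555.4000244140625, 86.80000305175781], [595.4000244140625, -88.80000305175781], [655.2999877929688, -75.19999694824219], [615.2000122070312, 100.4000015258789]]
px [328. 115.] 39206 c [563.3 -13.4] [200.7 230.7] 11.86 z 0.0454
[[441.29998779296875, 78.80000305175781], [488.79998779296875, -147.0], [685.2000122070312, -105.69999694824219], [637.7999877929688, 120.0999984741211]]
```

View pics/w17.png

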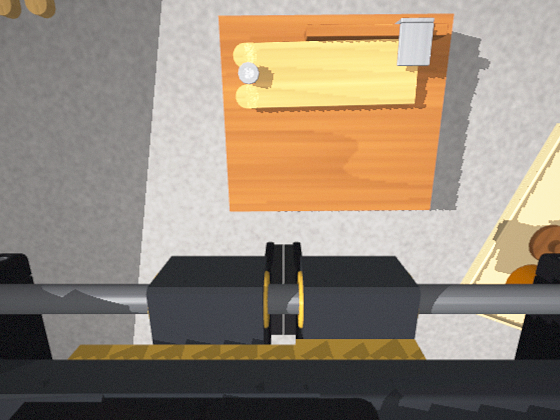

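The wrist view shows the lid along the fence, under the keeper (415,40), with the fork around the pin head (248,73). It's within about 1° and 1 mm of the shut pose. The arm is clear of everything, so I'm handing in.

```bash
python3 -c "
from rig import order;print(order.hand_in())"
```

```text
the job is handed in; nothing more can be done
None
```

The yerba box is closed and the job is handed in, at about 26.5 s of the 61 s allowed. I picked up the board nearest the base and laid it flat on the deck. Its fork slid fully onto the pin, with light contact (about 9 N) where I had predicted it would seat. I let go of it there, square to the fence, and then pushed its plain end round under the keeper until it met the fence at about 6 N.

**Last checks:**
- **Position:** the wrist camera put the lid flat on the deck with the fork around the pin and the plain end under the keeper. Its centre was within about 1 mm of the shut pose.
- **Tray and arm:** the gourd, jar and round lid looked unmoved in the scene picture. The arm was clear of everything, with its fingertips at 0.24 m.

**What disagreed:**
- **Lid angle:** the lid is about 1° past parallel to the fence. That leaves a gap of roughly 2 mm at the end of the fence nearest the pin; I left it alone.
- **Cameras:** the scene and wrist cameras differed by about 4 mm in x. Their lid-to-pin distances agreed, so I worked from those.

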